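# Load the capacitor clamp in order of height

### The job

Load the capacitor clamp: slide its yellow retaining bar wide open, stand the four capacitors upright on the four ring marks in order of height, from the shortest next to the red terminal post to the tallest next to the black one, then slide the bar back in until all four cans are held between it and the back rail, still in line with their marks. Leave the multimeter and the glass jar where they are.

Things in the scene. Friction and masses are not known exactly. Their poses are not given: they have to be found in the camera images.
- cap45_mid (a point): The shortest capacitor: a solid bright blue upright can, 36 mm in diameter and 45 mm tall, with a silver disc on top and a white stripe down one side, 61 g give or take a third. It starts standing on the bench. The point is its centre, 22.5 mm above its foot; z is its axis, up.
- cap60_mid (a point): The second shortest capacitor: a solid purple upright can, 36 mm in diameter and 60 mm tall, with a silver disc on top and a white stripe down one side, 81 g give or take a third. It starts standing on the bench. The point is its centre, 30 mm above its foot; z is its axis, up.
- cap75_mid (a point): The second tallest capacitor: a solid green upright can, 36 mm in diameter and 75 mm tall, with a silver disc on top and a white stripe down one side, 101 g give or take a third. It starts standing on the bench. The point is its centre, 37.5 mm above its foot; z is its axis, up.
- cap90_mid (a point): The tallest capacitor: a solid orange upright can, 36 mm in diameter and 90 mm tall, with a silver disc on top and a white stripe down one side, 122 g give or take a third. It starts standing on the bench. The point is its centre, 45 mm above its foot; z is its axis, up.
- clamp: Capacitor clamp: teal plate 8 mm thick, fixed. Origin on the bench under the middle of the row; y along the row, x towards the back rail, z up. Four white ring marks (42 mm) on the plate at x 0, y -112.5, -37.5, 37.5, 112.5 mm. Aluminium back rail beyond them: inner face at x 24 mm, 12 mm thick, top 30 mm above the bench. Plate x -58 to 47, y -200 to 200 mm; a tongue to x -133.
- red_post: Red terminal post on the plate at one end of the row, 24 mm in diameter, 10 mm high, brass pin to 14 mm; fixed. Origin at the centre of its foot, on the plate's top, 180 mm from the middle of the row along the clamp's y, at its + or its - end. A like black post stands at the other end.
- bar (a joint): Slide of the yellow retaining bar, in m, 0 to 0.045, growing as it moves away from the back rail (to the clamp's -x). Gap from bar to back rail: 20 mm plus this; 36 mm cans are held at 0.016. Starts nearly shut, over the marks. Stays where left; takes about 2 N; pushes standing cans along. Bar 270 mm long, 12 mm thick, 10 to 28 mm above the bench.
- bar_handle (a point): Grip point of the bar's black upright handle, a block 14 mm wide along the clamp's y and 24 mm along its x, top 67 mm above the bench; the point is on its axis, 52 mm above the bench. It moves with the bar and stands 55 mm from the bar's inner face, on the side away from the back rail (at clamp x = -51 mm minus the slide). Axes as the clamp's.
- meter: A yellow multimeter lying on its back, 150 x 80 x 34 mm (x, y, z), origin at the centre of its underside. To be left alone.
- jar: A small amber glass jar with a white lid, 50 mm in diameter and 60 mm tall, origin at the centre of its foot. To be left alone.

How it is judged:
By the outcome, as a careful person would: the job done as asked, in the order asked, and still so for the second after the job is handed in, with the robot touching nothing.
It also fails if it takes over 104 s, if anything falls off the work surface, if the arm or the gripper's body presses on something with over 40 N, if the wrist force passes 120 N, or if a joint passes its speed limit or range.

### The arm

A 6-joint arm with a two-finger parallel gripper is mounted at the origin on the work surface. World frame = base frame: x ahead of the robot, y to its left, z up, the work surface at z = 0. Lengths are in m, angles in rad, forces in N, time in s.
With the tool pointing down it reaches from about 0.375 to 0.925 m from the base axis. Payload 5.7 kg.
Tool frame: the origin (TCP) lies at the very end of the fingers, on their centre line; the grasp point (between the pads) lies 19 mm behind it; z points along the fingers, y is the line along which they close (so a half turn about z gives the same grasp; the last joint's range is limited). The gripper opens to 85 mm and grips with 20 to 120 N. Pads are 22 mm wide; open, the fingers measure 114 mm over their backs; the gripper's body (76 mm by 85 mm) begins 54 mm behind the grasp point. The pads swing forward as they close: fully open they stand 13 mm farther back than shut.
Start: joints at [1.139, 0.359, 1.51, -0, 1.272, -0.115], TCP at [0.187, 0.57, 0.21] pointing down, gripper open.
Joint ranges: [-2.97, 2.97], [-1.01, 2.36], [0.21, 2.38], [-0.96, 4.11], [0.2, 2.71], [-2.98, 2.98]. Speed limits (rad/s): [2.39, 2.39, 3.14, 3.14, 3.14, 3.14].

### API

Orientations are given as a unit quaternion [w, x, y, z].
In Python, from rig import manip gives the robot as it stands.
- The arm moves only by the shell command python3 -m crank 'ROWS' [OPENING]. ROWS is JSON, a list of rows, each an object of numbers: "x", "y", "z": the shift along the world's x, y, z in units of 25 mm (1.0 is 25 mm); "rx", "ry", "rz": the turn, a rotation vector about the world's x, y, z in units of 5 degrees (1.0 is 5 degrees). In form: [{"x": .., "y": .., "z": .., "rx": .., "ry": .., "rz": ..}, ...]. A call has 1 to 10 rows; each row shifts and turns the commanded pose from where the row before left it; what a row does not reach is not made up. A row lasts 1/12 s, in which the tool goes at most 41.7 mm and 7.16 degrees, less where a joint would pass 70% of its speed; a pose out of reach is approached as far as the arm can. A call is refused whole if a number of a shift passes 1 or a number of a turn 1, either way. A call with a gripper value outside its range is refused whole. OPENING is the gripper's target within -1 to 1 (shut at 1, half-way at 0, fully open at -1), set as the call begins (- or left out, the last holds). The fingers move at their own pace and stop on an object; the grip force is fixed at half the most. Time passes only in rows, so rows that do not move let the fingers close. It gives the time, the measured TCP pose, the force, the opening and the grip force at its end, in the units of the state.
- manip.read_state(): the state, without advancing time (a new reading comes with each control period).
- manip.grab_frame(name): name is "scene" or "top"; returns a dict with "img" (400x640x3 uint8, blue, green, red), "mtx" (3x3 intrinsics, pixels), "view" (4x4, takes a point from world to camera coordinates). Camera axes: x right, y down, z forward; pixel columns grow to the right and rows downward; lengths in m; the calibration is good to about 2 mm. A picture is of the moment at which its call begins. There is no depth.
- manip.finish_job(): hands the job in; it is judged then, once.
The state is a dict: "time_s": time; "joints": joint angles; "joint_vel": joint speeds; "joint_torque": joint torques, N m; "tcp_pos": TCP position; "tool_rot": TCP orientation; "ft_force": force on the tool from outside, world axes, zero at the start; "ft_torque": the same for the moment, N m; "opening": finger opening in m; "gripper_force": force on a finger pad.
Only numpy, scipy, OpenCV 4.12 (cv2) and the standard library are available. Lean on these libraries where they do the work, as an engineer would, in place of code of your own. Each camera call takes 0.05 s, during which the arm holds its last target. There are 200 camera calls.

## Working session

There is one attempt and no reset: what is moved stays moved. The work goes in short steps, Python scripts to look and compute and a shell command to move; the robot and the scene stay as the last step left them, time stands still between calls to the robot, and variables do not carry over. Pictures are saved under pics/ and viewed, at most 14 in all, crops included, and the job is handed in when it is done.

```bash
mkdir -p pics; ls; python3 - <<'E'
from rig import manip
import cv2,json
for n in("scene","top"):
    f=manip.grab_frame(n); cv2.imwrite(f"pics/{n}0.png",f["img"]); print(n,f["mtx"].tolist(),f["view"].round(4).tolist() if hasattr(f["view"],"round") else f["view"])
print(manip.read_state())
E
```

```text
pics
scene [[455.9358033369714, 0.0, 327.2640612245605], [0.0, 455.9358033369714, 199.5851771364223], [0.0, 0.0, 1.0]] [[-0.8738, 0.4862, -0.0037, 0.483], [0.3905, 0.697, -0.6014, -0.1792], [-0.2898, -0.527, -0.7989, 1.401], [0.0, 0.0, 0.0, 1.0]]
top [[406.10868163874426, 0.0, 314.17870434934383], [0.0, 406.10868163874426, 193.3022425205493], [0.0, 0.0, 1.0]] [[-0.028, -0.9996, 0.005, -0.0006], [-0.9924, 0.0272, -0.1199, 0.5732], [0.1197, -0.0083, -0.9928, 1.1797], [0.0, 0.0, 0.0, 1.0]]
{'time_s': 0.1, 'joints': array([ 1.13892504e+00,  3.59436812e-01,  1.51131274e+00, -6.53036281e-06,
        1.27247955e+00, -1.15126077e-01]), 'joint_vel': array([ 0.00077406, -0.0016382 , -0.00453247, -0.00025889,  0.00082228,
        0.00079379]), 'joint_torque': array([ 3.05627054e-04, -5.28655171e+01, -2.79351336e+01, -3.69584932e-04,
        4.98405992e-03,  4.36915911e-06]), 'tcp_pos': array([0.18664354, 0.56956701, 0.20913973]), 'tool_rot': array([-2.17999668e-04,  1.57710382e-01,  9.87485071e-01, -7.88655432e-04]), 'ft_force': array([0.31002387, 0.19116772, 0.78739342]), 'ft_torque': array([-0.01901107, -0.00627886,  0.03758708]), 'gripper_force': 0.0, 'opening': 0.08517123334407142}
```

View pics/top0.png

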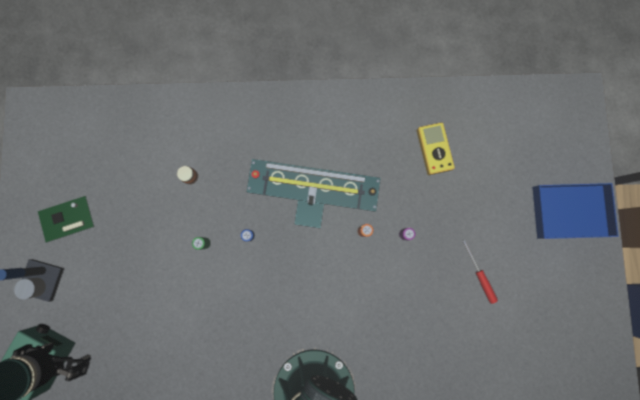

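View pics/scene0.png

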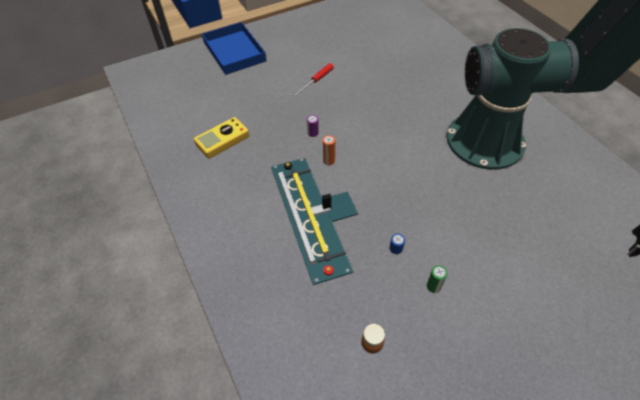

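Top view: the clamp is at about (315,185), with the red post on the left (255,174) and black on the right (373,191). The cans are green (201,243), blue (247,235), orange (366,230) and purple (408,234). The jar is at (186,175) and the meter at (436,148).

```bash
cat > h.py <<'E'
from rig import manip
import cv2, numpy as np
from scipy.optimize import least_squares
H={'blue':.045,'purple':.06,'green':.075,'orange':.09}
HUE={'blue':(105,118),'purple':(132,160),'green':(50,80),'orange':(5,17)}
def proj(f,P):
    P=np.atleast_2d(P); c=P@f['view'][:3,:3].T+f['view'][:3,3]; u=c@f['mtx'].T; return u[:,:2]/u[:,2:]
def rect(f,z,x0,y0,w,h,s):  # image up=+x, left=+y ; x0,y0 = top-left world corner
    W=np.array([[x0,y0,z],[x0,y0-w,z],[x0-h,y0-w,z],[x0-h,y0,z]])
    M=cv2.getPerspectiveTransform(proj(f,W).astype(np.float32),np.float32([[0,0],[w*s,0],[w*s,h*s],[0,h*s]]))
    return cv2.warpPerspective(f['img'],M,(int(w*s),int(h*s)),flags=cv2.INTER_CUBIC)
def cyl(x,y,z0,z1,r):
    a=np.linspace(0,2*np.pi,40); return np.array([[x+r*np.cos(t),y+r*np.sin(t),z] for t in a for z in (z0,z1)])
def cen(pts):
    m=cv2.moments(cv2.convexHull(pts.astype(np.float32))); return np.array([m['m10'],m['m01']])/m['m00']
def blobs(f,name,smin=90,vmin=40):
    hsv=cv2.cvtColor(cv2.resize(f['img'],None,fx=4,fy=4,interpolation=cv2.INTER_CUBIC),cv2.COLOR_BGR2HSV)
    lo,hi=HUE[name]; m=cv2.inRange(hsv,(lo,smin,vmin),(hi,255,255))
    cs,_=cv2.findContours(m,cv2.RETR_EXTERNAL,cv2.CHAIN_APPROX_NONE)
    return [((cv2.convexHull(c).reshape(-1,2)+.5)/4-.5) for c in cs if cv2.contourArea(c)>16*20]
def cans(fs,guess,z0=0,names=H):
    out={}
    for n in names:
        r=[]
        obs=[]
        for f in fs:
            g=cen(proj(f,cyl(*guess[n],z0,z0+H[n],.018)))
            b=[cen(p) for p in blobs(f,n)]
            b=[p for p in b if np.linalg.norm(p-g)<25]
            obs.append(min(b,key=lambda p:np.linalg.norm(p-g)) if b else None)
        fun=lambda q:np.concatenate([cen(proj(f,cyl(*q,z0,z0+H[n],.018)))-o for f,o in zip(fs,obs) if o is not None])
        s=least_squares(fun,guess[n],diff_step=1e-4); out[n]=s.x
        print(n,s.x.round(4),'res px',s.fun.round(2))
    return out
def ground(f,uv,z):
    R,t=f['view'][:3,:3],f['view'][:3,3]; d=R.T@np.linalg.solve(f['mtx'],[*uv,1]); c=-R.T@t
    return (c+d*(z-c[2])/d[2])[:2]
E
python3 - <<'E'
from h import *
fs=[manip.grab_frame('top'),manip.grab_frame('scene')]
uv={'green':(201,243),'blue':(247,235),'orange':(366,230),'purple':(408,234)}
g={n:ground(fs[0],uv[n],H[n]) for n in uv}
cans(fs,g)
print('jar',ground(fs[0],(186,175),.06),'meter',ground(fs[0],(436,148),.034),'red',ground(fs[0],(255,174),.02),'blk',ground(fs[0],(373,191),.02))
for n,f in zip(('t','s'),fs):
    im=rect(f,.008,.72,.22,.44,.25,1.8); cv2.imwrite(f'pics/r{n}.png',im)
a=cv2.imread('pics/rt.png');b=cv2.imread('pics/rs.png');im=np.vstack([a,b]);im=cv2.resize(im,(int(im.shape[1]*600/im.shape[0]),600)) if im.shape[0]>600 else im
for k in range(0,9):cv2.line(im,(int(k*.05*1.8e3),0),(int(k*.05*1.8e3),5),(255,255,255),1)
print(im.shape);cv2.imwrite('pics/r0.png',im)
E
```

```text
blue [0.4536 0.1844] res px [0.95 0.48 0.02 1.04]
purple [ 0.4446 -0.2861] res px [-0. -0.]
green [0.4327 0.3139] res px [0. 0.]
orange [ 0.4574 -0.1646] res px [ 0.39  0.49 -0.26  0.78]
jar [0.6343392  0.35866056] meter [ 0.70137277 -0.39012346] red [0.63873271 0.16164775] blk [ 0.57683671 -0.19495051]
(600, 480, 3)
```

```bash
python3 - <<'E'
from h import *
fs=[manip.grab_frame('top'),manip.grab_frame('scene')]
for f,n in ((fs[0],'purple'),(fs[0],'green'),(fs[1],'purple'),(fs[1],'green')):
    g={'purple':(.4446,-.2861),'green':(.4327,.3139)}[n]
    c=proj(f,[[*g,H[n]/2]])[0].round().astype(int)
    hsv=cv2.cvtColor(f['img'],cv2.COLOR_BGR2HSV)[c[1]-5:c[1]+6:2,c[0]-6:c[0]+7:2]
    print(n,[len(b) for b in blobs(f,n)],hsv[2:5].reshape(-1,3)[::2].tolist(),cen(proj(f,cyl(*g,0,H[n],.018))),[cen(b) for b in blobs(f,n)])
S=1800
im=np.vstack([rect(f,.008,.70,.21,.42,.165,S) for f in fs])
for k in range(0,9):
    cv2.line(im,(int(k*.05*S),0),(int(k*.05*S),8),(255,255,255),1)
for r in (0,297):
    for k in range(4): cv2.line(im,(0,int(r+k*.05*S)),(8,int(r+k*.05*S)),(255,255,255),1)
print(im.shape);cv2.imwrite('pics/r0.png',im)
E
```

```text
purple [] [[141, 44, 75], [144, 70, 156], [107, 22, 164], [118, 20, 178], [145, 68, 86], [126, 23, 175], [108, 22, 175], [135, 21, 97], [147, 87, 117], [131, 30, 177], [141, 56, 160]] [406.44441941 233.90872556] []
green [21] [[109, 23, 157], [92, 22, 171], [66, 67, 72], [70, 34, 68], [106, 21, 181], [66, 88, 127], [69, 53, 63], [76, 39, 163], [67, 83, 142], [69, 49, 67], [85, 15, 104]] [202.59170586 243.69736968] [array([ 65.02594313, 218.71414405])]
purple [15] [[11, 22, 93], [148, 165, 51], [148, 146, 63], [150, 6, 121], [155, 88, 55], [148, 155, 56], [147, 109, 70], [15, 15, 99], [147, 152, 52], [148, 155, 61], [150, 4, 123]] [312.67010869 126.72050323] [array([312.74702001, 126.62429048])]
green [26] [[65, 95, 51], [65, 143, 80], [64, 95, 147], [65, 105, 153], [65, 142, 45], [67, 152, 57], [58, 83, 107], [66, 151, 44], [66, 159, 45], [52, 79, 58], [35, 40, 82]] [436.09386476 277.74695245] [array([436.05031471, 277.75519676])]
(594, 756, 3)
```

View pics/r0.png

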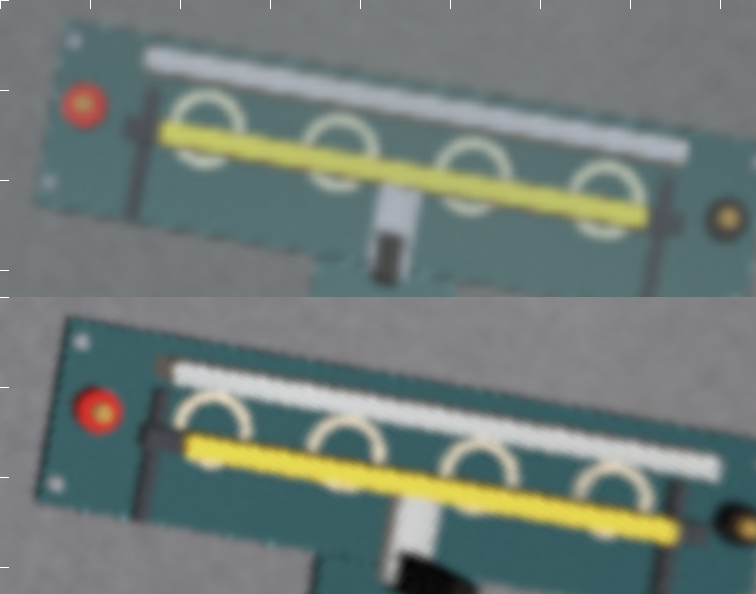

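The rectified crops show ring centres in the top camera at about (208,130), (340,152), (472,176) and (607,200). That puts the clamp centre near (0.608,-0.017), turned about -9.95°. The red post is at the clamp's +y end. The next step is to measure the cans and the bar.

```bash
cat >> h.py <<'E'
A=np.deg2rad(9.95); EX=np.array([np.cos(A),-np.sin(A)]); EY=np.array([np.sin(A),np.cos(A)]); C=np.array([.6077,-.0177])
def bar(f):
    hsv=cv2.cvtColor(cv2.resize(f['img'],None,fx=4,fy=4,interpolation=cv2.INTER_CUBIC),cv2.COLOR_BGR2HSV)
    m=cv2.inRange(hsv,(22,90,70),(34,255,255)); n,l,st,ce=cv2.connectedComponentsWithStats(m)
    g=proj(f,[[*(C-.025*EX),.028]])[0]
    k=[i for i in range(1,n) if st[i,4]>300 and np.linalg.norm((ce[i]+.5)/4-.5-g)<40]
    p=ground(f,(np.mean([ce[i] for i in k],axis=0)+.5)/4-.5,.026)-C
    return len(k),p@EX,p@EY
E
sed -i 's/smin=90,vmin=40/smin=45,vmin=40/' h.py
python3 - <<'E'
from h import *
fs=[manip.grab_frame('top'),manip.grab_frame('scene')]
g={'green':(.4327,.3139),'purple':(.4446,-.2861),'blue':(.4536,.1844),'orange':(.4574,-.1646)}
for f in fs: cans([f],g); print('bar',bar(f))
E
```

```text
blue [0.455  0.1877] res px [0. 0.]
purple [ 0.4454 -0.2901] res px [ 0. -0.]
green [0.4354 0.3226] res px [0. 0.]
orange [ 0.4587 -0.163 ] res px [-0. -0.]
bar (1, np.float64(-0.007688792702836286), np.float64(0.004175055188861892))
blue [0.4519 0.1818] res px [ 0. -0.]
purple [ 0.4413 -0.2934] res px [-0.  0.]
green [0.4314 0.3132] res px [-0. -0.]
orange [ 0.4552 -0.1668] res px [-0. -0.]
bar (1, np.float64(-0.007887394996063373), np.float64(0.009228526525180022))
```

```bash
R='{"x":0.61,"y":-0.96}'; 
python3 -m crank '[{"x":0.61,"y":-0.96,"rz":0.82},{"x":0.61,"y":-0.96,"rz":0.82},{"x":0.61,"y":-0.96},{"x":0.61,"y":-0.96},{"x":0.61,"y":-0.96},{"x":0.61,"y":-0.96},{"x":0.61,"y":-0.96},{"x":0.61,"y":-0.96},{"x":0.61,"y":-0.96},{"x":0.61,"y":-0.96}]' -1
python3 -m crank '[{"x":0.61,"y":-0.96},{"x":0.61,"y":-0.96},{"x":0.61,"y":-0.96},{"x":0.61,"y":-0.96},{"x":0.61,"y":-0.96},{"x":0.61,"y":-0.96},{"x":0.61,"y":-0.96},{"x":0.61,"y":-0.96},{"x":0.61,"y":-0.96},{"x":0.61,"y":-0.96}]'
python3 -m crank '[{"x":0.61,"y":-0.96},{"x":0.61,"y":-0.96},{"x":0.61,"y":-0.96},{"x":0.61,"y":-0.96},{"z":-1},{"z":-1},{"z":-1},{"z":-1},{},{}]'
python3 - <<'E'
from h import *
f=manip.grab_frame('scene'); t=manip.grab_frame('top')
print(manip.read_state()['tool_rot'],manip.read_state()['tcp_pos'],proj(f,manip.read_state()['tcp_pos']))
c=proj(f,[[.5516,-.0079,.067]])[0].astype(int); im=f['img'][c[1]-70:c[1]+50,c[0]-80:c[0]+80]; print(c-[80,70])
cv2.imwrite('pics/h1.png',cv2.resize(im,None,fx=5,fy=5,interpolation=cv2.INTER_CUBIC))
E
```

```text
[-4.14883659e-05  1.57756076e-01  9.87478106e-01 -9.08152056e-05] [0.18688924 0.57007336 0.20982668] [[636.53988532 285.19274972]]
[246 125]invalid input
invalid input
invalid input
```

View pics/h1.png

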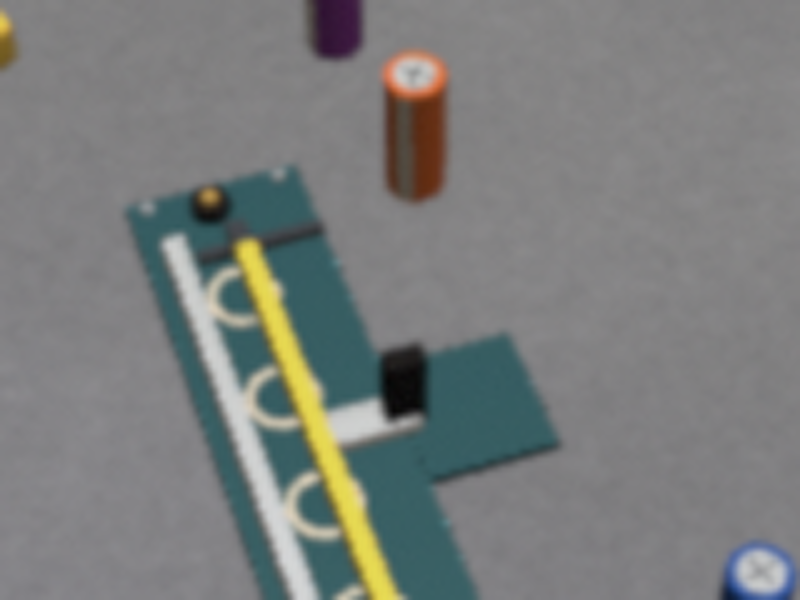

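The moves were refused as "invalid input", so rows probably need all six keys. In this picture the handle's top centre is at about pixel (327,195.6). I'll test one row with all six keys.

```bash
python3 -m crank '[{"x":0.61,"y":-0.96,"z":0,"rx":0,"ry":0,"rz":0.82}]' -1
python3 -c "
from h import *
f=manip.grab_frame('scene');p=ground(f,(327,195.6),.067);print(p,(p-C)@EX,(p-C)@EY)"
```

```text
time_s: 0.58
tcp_pos: [0.2009, 0.5495, 0.21]
tool_rot: [-0.0, 0.121, 0.993, 0.002]
ft_force: [1.1, -0.3, 0.8]
opening: 0.0855
gripper_force: 0.0
[ 0.54898264 -0.00764793] -0.05957107357151328 -0.000244816474072875
```

```bash
python3 -m crank '[{"x":0.61,"y":-0.96,"z":0,"rx":0,"ry":0,"rz":0.82},{"x":0.61,"y":-0.96,"z":0,"rx":0,"ry":0,"rz":0},{"x":0.61,"y":-0.96,"z":0,"rx":0,"ry":0,"rz":0},{"x":0.61,"y":-0.96,"z":0,"rx":0,"ry":0,"rz":0},{"x":0.61,"y":-0.96,"z":0,"rx":0,"ry":0,"rz":0},{"x":0.61,"y":-0.96,"z":0,"rx":0,"ry":0,"rz":0},{"x":0.61,"y":-0.96,"z":0,"rx":0,"ry":0,"rz":0},{"x":0.61,"y":-0.96,"z":0,"rx":0,"ry":0,"rz":0},{"x":0.61,"y":-0.96,"z":0,"rx":0,"ry":0,"rz":0},{"x":0.61,"y":-0.96,"z":0,"rx":0,"ry":0,"rz":0}]' -1
python3 -m crank '[{"x":0.61,"y":-0.96,"z":0,"rx":0,"ry":0,"rz":0},{"x":0.61,"y":-0.96,"z":0,"rx":0,"ry":0,"rz":0},{"x":0.61,"y":-0.96,"z":0,"rx":0,"ry":0,"rz":0},{"x":0.61,"y":-0.96,"z":0,"rx":0,"ry":0,"rz":0},{"x":0.61,"y":-0.96,"z":0,"rx":0,"ry":0,"rz":0},{"x":0.61,"y":-0.96,"z":0,"rx":0,"ry":0,"rz":0},{"x":0.61,"y":-0.96,"z":0,"rx":0,"ry":0,"rz":0},{"x":0.61,"y":-0.96,"z":0,"rx":0,"ry":0,"rz":0},{"x":0.61,"y":-0.96,"z":0,"rx":0,"ry":0,"rz":0},{"x":0.61,"y":-0.96,"z":0,"rx":0,"ry":0,"rz":0}]'
python3 -m crank '[{"x":0.61,"y":-0.96,"z":-0.5,"rx":0,"ry":0,"rz":0},{"x":0.61,"y":-0.96,"z":-0.5,"rx":0,"ry":0,"rz":0},{"x":0.61,"y":-0.96,"z":-0.5,"rx":0,"ry":0,"rz":0},{"x":0,"y":0,"z":-1,"rx":0,"ry":0,"rz":0},{"x":0,"y":0,"z":-1,"rx":0,"ry":0,"rz":0},{"x":0,"y":0,"z":-0.5,"rx":0,"ry":0,"rz":0},{"x":0,"y":0,"z":0,"rx":0,"ry":0,"rz":0}]'
python3 - <<'E'
from h import *
f=manip.grab_frame('scene')
s=manip.read_state();p=proj(f,s['tcp_pos'])[0];print(s['tool_rot'],s['tcp_pos'],p)
c=p.astype(int); im=f['img'][c[1]-70:c[1]+50,c[0]-80:c[0]+80]; print(c-[80,70])
cv2.imwrite('pics/h2.png',cv2.resize(im,None,fx=5,fy=5,interpolation=cv2.INTER_CUBIC))
E
```

```text
time_s: 1.47
tcp_pos: [0.3552, 0.3048, 0.2101]
tool_rot: [0.0, 0.087, 0.996, 0.0]
ft_force: [0.3, -0.4, 0.1]
opening: 0.0855
gripper_force: 0.0
time_s: 2.3
tcp_pos: [0.5077, 0.0647, 0.21]
tool_rot: [0.0, 0.087, 0.996, -0.0]
ft_force: [0.9, 1.0, -0.1]
opening: 0.0853
gripper_force: 0.0
time_s: 2.88
tcp_pos: [0.5503, -0.0059, 0.1069]
tool_rot: [-0.003, 0.087, 0.996, 0.0]
ft_force: [0.5, -0.3, -0.4]
opening: 0.0856
gripper_force: 0.0
[-1.80842062e-03  8.69770752e-02  9.96208672e-01  2.05918235e-06] [ 0.55149861 -0.00591939  0.10855363] [326.39583404 186.49829875]
[246 116]
```

View pics/h2.png

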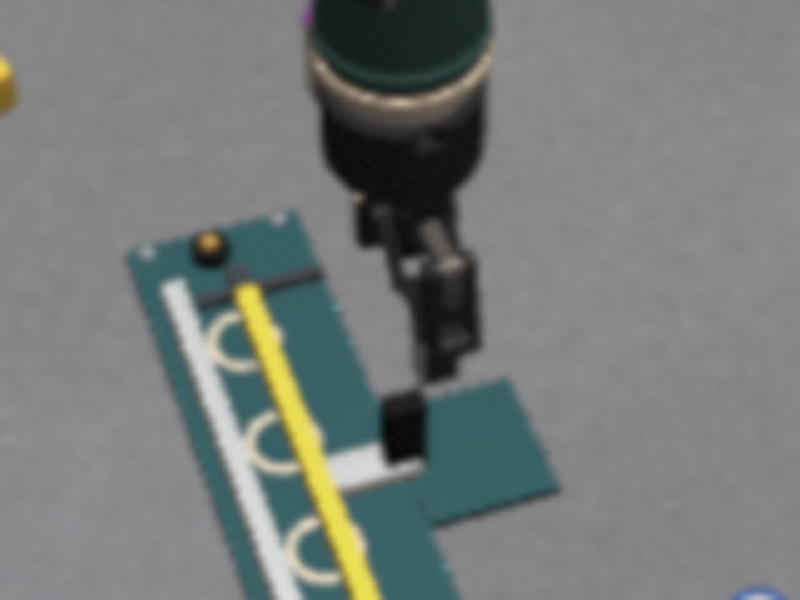

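The gripper is above the handle: the TCP projects to about (402,352) in the crop and the handle's top is at (405,400). Next: descend, close, then pull the bar along the clamp's -x.

```bash
python3 -m crank '[{"x":-0.02,"y":-0.08,"z":-1,"rx":0,"ry":0,"rz":0},{"x":0,"y":0,"z":-1,"rx":0,"ry":0,"rz":0},{"x":0,"y":0,"z":-1,"rx":0,"ry":0,"rz":0},{"x":0,"y":0,"z":0,"rx":0,"ry":0,"rz":0}]' -1
python3 -m crank '[{"x":0,"y":0,"z":0,"rx":0,"ry":0,"rz":0},{"x":0,"y":0,"z":0,"rx":0,"ry":0,"rz":0},{"x":0,"y":0,"z":0,"rx":0,"ry":0,"rz":0},{"x":0,"y":0,"z":0,"rx":0,"ry":0,"rz":0},{"x":0,"y":0,"z":0,"rx":0,"ry":0,"rz":0},{"x":0,"y":0,"z":0,"rx":0,"ry":0,"rz":0},{"x":0,"y":0,"z":0,"rx":0,"ry":0,"rz":0},{"x":0,"y":0,"z":0,"rx":0,"ry":0,"rz":0}]' 1
```

```text
time_s: 3.27
tcp_pos: [0.5504, -0.0075, 0.0326]
tool_rot: [-0.002, 0.087, 0.996, 0.0]
ft_force: [-1.0, -0.1, 0.6]
opening: 0.0855
gripper_force: 0.0
time_s: 3.93
tcp_pos: [0.5536, -0.0065, 0.0362]
tool_rot: [0.001, 0.087, 0.996, 0.001]
ft_force: [0.6, 5.4, 6.8]
opening: 0.0121
gripper_force: 60.2
```

```bash
python3 -m crank '[{"x":-0.35,"y":0.06,"z":0,"rx":0,"ry":0,"rz":0},{"x":-0.35,"y":0.06,"z":0,"rx":0,"ry":0,"rz":0},{"x":-0.35,"y":0.06,"z":0,"rx":0,"ry":0,"rz":0},{"x":-0.33,"y":0.06,"z":0,"rx":0,"ry":0,"rz":0},{"x":0,"y":0,"z":0,"rx":0,"ry":0,"rz":0}]'
python3 -m crank '[{"x":-0.08,"y":0.015,"z":0,"rx":0,"ry":0,"rz":0},{"x":0,"y":0,"z":0,"rx":0,"ry":0,"rz":0},{"x":0,"y":0,"z":0,"rx":0,"ry":0,"rz":0}]'
python3 -m crank '[{"x":-0.08,"y":0.015,"z":0,"rx":0,"ry":0,"rz":0},{"x":0,"y":0,"z":0,"rx":0,"ry":0,"rz":0},{"x":0,"y":0,"z":0,"rx":0,"ry":0,"rz":0}]'
```

```text
time_s: 4.35
tcp_pos: [0.5182, -0.0003, 0.0362]
tool_rot: [0.001, 0.087, 0.996, 0.001]
ft_force: [-0.9, 7.0, 7.2]
opening: 0.0121
gripper_force: 60.8
time_s: 4.6
tcp_pos: [0.5176, -0.0002, 0.0361]
tool_rot: [0.002, 0.087, 0.996, 0.001]
ft_force: [1.2, 7.3, 7.0]
opening: 0.0118
gripper_force: 60.7
time_s: 4.85
tcp_pos: [0.5161, 0.0001, 0.0362]
tool_rot: [0.002, 0.087, 0.996, 0.001]
ft_force: [2.5, 6.7, 5.1]
opening: 0.0122
gripper_force: 60.6
```

```bash
for i in 1; do
python3 -m crank '[{"x":-0.08,"y":0.015,"z":0,"rx":0,"ry":0,"rz":0},{"x":0,"y":0,"z":0,"rx":0,"ry":0,"rz":0},{"x":0,"y":0,"z":0,"rx":0,"ry":0,"rz":0}]'
python3 -m crank '[{"x":-0.08,"y":0.015,"z":0,"rx":0,"ry":0,"rz":0},{"x":0,"y":0,"z":0,"rx":0,"ry":0,"rz":0},{"x":0,"y":0,"z":0,"rx":0,"ry":0,"rz":0}]'
done
python3 - <<'E'
from h import *
for n in('scene','top'):
    f=manip.grab_frame(n);print(bar(f))
E
```

```text
time_s: 5.1
tcp_pos: [0.5153, 0.0002, 0.0362]
tool_rot: [0.003, 0.087, 0.996, 0.001]
ft_force: [4.0, 7.3, 2.2]
opening: 0.0123
gripper_force: 60.1
time_s: 5.35
tcp_pos: [0.5153, 0.0002, 0.0362]
tool_rot: [0.005, 0.087, 0.996, 0.001]
ft_force: [9.1, 6.6, -3.0]
opening: 0.0118
gripper_force: 59.4
(1, np.float64(-0.046513361933824826), np.float64(0.010185156820200351))
(1, np.float64(-0.04681948103098852), np.float64(-0.1094887715235838))
```

```bash
python3 -m crank '[{"x":0,"y":0,"z":0,"rx":0,"ry":0,"rz":0},{"x":0,"y":0,"z":0,"rx":0,"ry":0,"rz":0},{"x":0,"y":0,"z":0,"rx":0,"ry":0,"rz":0},{"x":0,"y":0,"z":0,"rx":0,"ry":0,"rz":0},{"x":0,"y":0,"z":1,"rx":0,"ry":0,"rz":0},{"x":0,"y":0,"z":1,"rx":0,"ry":0,"rz":0},{"x":0,"y":0,"z":1,"rx":0,"ry":0,"rz":0},{"x":0,"y":0,"z":1,"rx":0,"ry":0,"rz":0},{"x":0,"y":0,"z":0,"rx":0,"ry":0,"rz":0},{"x":0,"y":0,"z":0,"rx":0,"ry":0,"rz":0}]' -1
```

```text
time_s: 6.28
tcp_pos: [0.5109, -0.0006, 0.1363]
tool_rot: [0.002, 0.087, 0.996, -0.0]
ft_force: [-0.1, -0.3, -0.6]
opening: 0.0855
gripper_force: 0.0
```

```bash
python3 -m crank '[{"x":-0.285,"y":0.935,"z":0,"rx":0,"ry":0,"rz":0},{"x":-0.285,"y":0.935,"z":0,"rx":0,"ry":0,"rz":0},{"x":-0.285,"y":0.935,"z":0,"rx":0,"ry":0,"rz":0},{"x":-0.285,"y":0.935,"z":0,"rx":0,"ry":0,"rz":0},{"x":-0.285,"y":0.935,"z":0,"rx":0,"ry":0,"rz":0},{"x":-0.285,"y":0.935,"z":0,"rx":0,"ry":0,"rz":0},{"x":-0.285,"y":0.935,"z":0,"rx":0,"ry":0,"rz":0},{"x":-0.285,"y":0.935,"z":0,"rx":0,"ry":0,"rz":0},{"x":0,"y":0,"z":0,"rx":0,"ry":0,"rz":0},{"x":0,"y":0,"z":0,"rx":0,"ry":0,"rz":0}]'
python3 -m crank '[{"x":0,"y":0,"z":-0.93,"rx":0,"ry":0,"rz":0},{"x":0,"y":0,"z":-0.93,"rx":0,"ry":0,"rz":0},{"x":0,"y":0,"z":-0.93,"rx":0,"ry":0,"rz":0},{"x":0,"y":0,"z":-0.93,"rx":0,"ry":0,"rz":0},{"x":0,"y":0,"z":-0.9,"rx":0,"ry":0,"rz":0},{"x":0,"y":0,"z":0,"rx":0,"ry":0,"rz":0},{"x":0,"y":0,"z":0,"rx":0,"ry":0,"rz":0}]'
python3 - <<'E'
from h import *
f=manip.grab_frame('scene')
s=manip.read_state();p=proj(f,s['tcp_pos'])[0];print(s['tcp_pos'],p)
c=p.astype(int); im=f['img'][c[1]-70:c[1]+50,c[0]-80:c[0]+80]; print(c-[80,70])
cv2.imwrite('pics/h3.png',cv2.resize(im,None,fx=5,fy=5,interpolation=cv2.INTER_CUBIC))
E
```

```text
time_s: 7.12
tcp_pos: [0.4513, 0.187, 0.1336]
tool_rot: [-0.001, 0.085, 0.996, -0.001]
ft_force: [-0.2, -1.0, 0.8]
opening: 0.0855
gripper_force: 0.0
time_s: 7.7
tcp_pos: [0.4515, 0.1853, 0.0182]
tool_rot: [-0.002, 0.087, 0.996, -0.001]
ft_force: [0.1, 0.5, 0.1]
opening: 0.0856
gripper_force: 0.0
[0.45272714 0.18577914 0.01926882] [397.3021798  245.13124308]
[317 175]
```

View pics/h3.png

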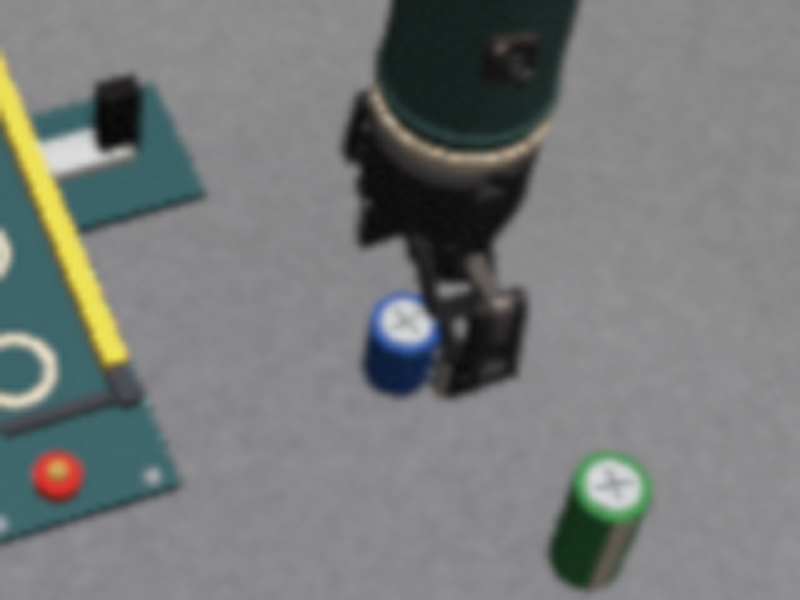

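The blue can is at about (402,345) in the crop, with the gripper straddling it, and the bar is fully open. I'll close and lift.

```bash
python3 -m crank '[{"x":0,"y":0,"z":0,"rx":0,"ry":0,"rz":0},{"x":0,"y":0,"z":0,"rx":0,"ry":0,"rz":0},{"x":0,"y":0,"z":0,"rx":0,"ry":0,"rz":0},{"x":0,"y":0,"z":0,"rx":0,"ry":0,"rz":0},{"x":0,"y":0,"z":0,"rx":0,"ry":0,"rz":0},{"x":0,"y":0,"z":0,"rx":0,"ry":0,"rz":0},{"x":0,"y":0,"z":0,"rx":0,"ry":0,"rz":0}]' 1
python3 -m crank '[{"x":0,"y":0,"z":0.5,"rx":0,"ry":0,"rz":0},{"x":0,"y":0,"z":1,"rx":0,"ry":0,"rz":0},{"x":0,"y":0,"z":1,"rx":0,"ry":0,"rz":0},{"x":0,"y":0,"z":1,"rx":0,"ry":0,"rz":0},{"x":0,"y":0,"z":0.5,"rx":0,"ry":0,"rz":0},{"x":0,"y":0,"z":0,"rx":0,"ry":0,"rz":0},{"x":0,"y":0,"z":0,"rx":0,"ry":0,"rz":0}]'
```

```text
time_s: 8.33
tcp_pos: [0.4537, 0.1866, 0.0205]
tool_rot: [0.001, 0.086, 0.996, 0.0]
ft_force: [-0.8, -2.8, 9.3]
opening: 0.0315
gripper_force: 58.6
time_s: 8.92
tcp_pos: [0.4534, 0.1868, 0.12]
tool_rot: [0.001, 0.087, 0.996, 0.0]
ft_force: [-0.5, 0.5, -0.8]
opening: 0.0314
gripper_force: 59.4
```

```bash
python3 - <<'E'
from h import *
f=manip.grab_frame('scene')
s=manip.read_state();print(s['tcp_pos']);cans([f],{'blue':s['tcp_pos'][:2]},z0=.1,names=['blue'])
p=proj(f,s['tcp_pos'])[0];c=p.astype(int); im=f['img'][c[1]-60:c[1]+60,c[0]-80:c[0]+80]; print(c-[80,60])
cv2.imwrite('pics/h4.png',cv2.resize(im,None,fx=5,fy=5,interpolation=cv2.INTER_CUBIC))
E
```

```text
[0.45245738 0.18655175 0.11904017]
blue [0.4547 0.1825] res px [ 0. -0.]
[322 163]
```

View pics/h4.png

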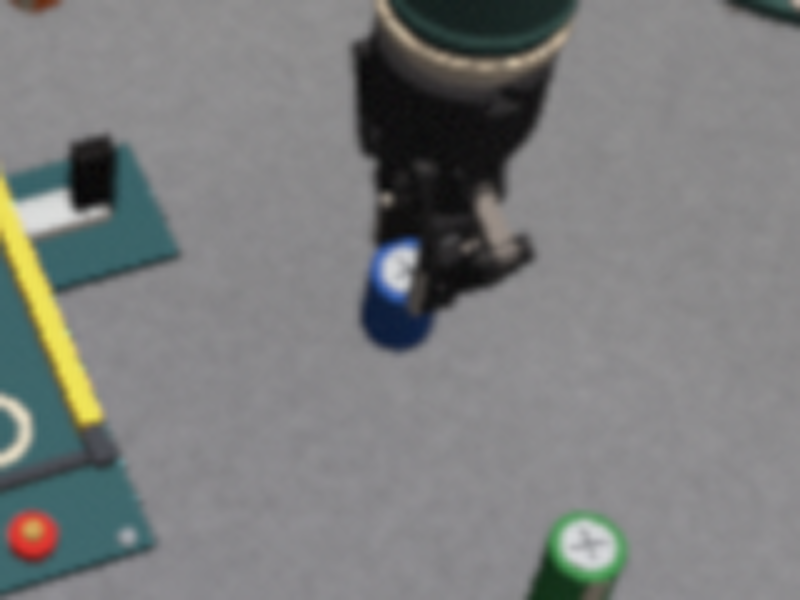

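```bash
python3 -m crank '[{"x":0.86,"y":-0.458,"z":0,"rx":0,"ry":0,"rz":0},{"x":0.86,"y":-0.458,"z":0,"rx":0,"ry":0,"rz":0},{"x":0.86,"y":-0.458,"z":0,"rx":0,"ry":0,"rz":0},{"x":0.86,"y":-0.458,"z":0,"rx":0,"ry":0,"rz":0},{"x":0.86,"y":-0.458,"z":0,"rx":0,"ry":0,"rz":0},{"x":0.86,"y":-0.458,"z":0,"rx":0,"ry":0,"rz":0},{"x":0.86,"y":-0.458,"z":0,"rx":0,"ry":0,"rz":0},{"x":0.86,"y":-0.458,"z":0,"rx":0,"ry":0,"rz":0},{"x":0,"y":0,"z":0,"rx":0,"ry":0,"rz":0},{"x":0,"y":0,"z":0,"rx":0,"ry":0,"rz":0}]'
python3 -m crank '[{"x":0,"y":0,"z":-0.9,"rx":0,"ry":0,"rz":0},{"x":0,"y":0,"z":-0.9,"rx":0,"ry":0,"rz":0},{"x":0,"y":0,"z":-0.9,"rx":0,"ry":0,"rz":0},{"x":0,"y":0,"z":-0.4,"rx":0,"ry":0,"rz":0},{"x":0,"y":0,"z":0,"rx":0,"ry":0,"rz":0},{"x":0,"y":0,"z":0,"rx":0,"ry":0,"rz":0}]'
python3 - <<'E'
from h import *
f=manip.grab_frame('scene')
s=manip.read_state();print(s['tcp_pos']);cans([f],{'blue':s['tcp_pos'][:2]},z0=s['tcp_pos'][2]-.0195,names=['blue'])
p=proj(f,s['tcp_pos'])[0];c=p.astype(int); im=f['img'][c[1]-60:c[1]+60,c[0]-80:c[0]+80]; print(c-[80,60])
cv2.imwrite('pics/h5.png',cv2.resize(im,None,fx=5,fy=5,interpolation=cv2.INTER_CUBIC))
E
```

```text
time_s: 9.8
tcp_pos: [0.6247, 0.0943, 0.1172]
tool_rot: [-0.001, 0.087, 0.996, -0.0]
ft_force: [-0.4, 0.5, -0.1]
opening: 0.0313
gripper_force: 59.4
time_s: 10.3
tcp_pos: [0.6235, 0.0954, 0.0412]
tool_rot: [-0.001, 0.087, 0.996, -0.0]
ft_force: [-0.3, -0.2, -0.5]
opening: 0.0312
gripper_force: 59.5
[0.62478929 0.09536265 0.04228093]
blue [0.6281 0.0942] res px [-0. -0.]
[240 182]
```

View pics/h5.png

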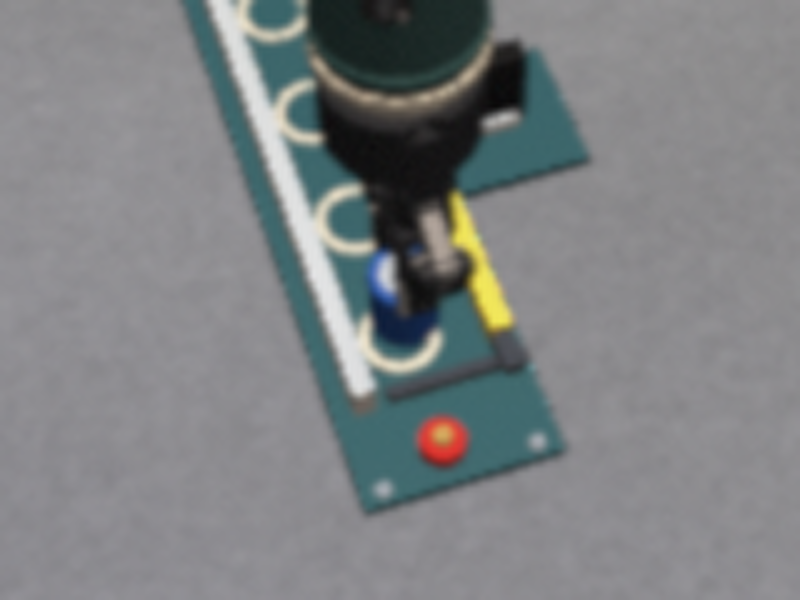

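The blue can hangs over the first ring, whose centre is at about (400,335) in the crop. I'll lower, release, retreat and check.

```bash
python3 -m crank '[{"x":0,"y":0,"z":-0.3,"rx":0,"ry":0,"rz":0},{"x":0,"y":0,"z":-0.2,"rx":0,"ry":0,"rz":0},{"x":0,"y":0,"z":0,"rx":0,"ry":0,"rz":0},{"x":0,"y":0,"z":0,"rx":0,"ry":0,"rz":0}]'
python3 -m crank '[{"x":0,"y":0,"z":0,"rx":0,"ry":0,"rz":0},{"x":0,"y":0,"z":0,"rx":0,"ry":0,"rz":0},{"x":0,"y":0,"z":0,"rx":0,"ry":0,"rz":0},{"x":0,"y":0,"z":0,"rx":0,"ry":0,"rz":0},{"x":0,"y":0,"z":0.6,"rx":0,"ry":0,"rz":0},{"x":0,"y":0,"z":0.8,"rx":0,"ry":0,"rz":0},{"x":0,"y":0,"z":1,"rx":0,"ry":0,"rz":0},{"x":0,"y":0,"z":1,"rx":0,"ry":0,"rz":0},{"x":0,"y":0,"z":1,"rx":0,"ry":0,"rz":0},{"x":0,"y":0,"z":0.6,"rx":0,"ry":0,"rz":0}]' -0.35
```

```text
time_s: 10.68
tcp_pos: [0.6248, 0.095, 0.0294]
tool_rot: [-0.0, 0.087, 0.996, -0.0]
ft_force: [0.6, 0.6, -0.5]
opening: 0.0312
gripper_force: 59.5
time_s: 11.52
tcp_pos: [0.6262, 0.0951, 0.1574]
tool_rot: [0.002, 0.087, 0.996, 0.0]
ft_force: [0.7, 0.5, -0.2]
opening: 0.0576
gripper_force: 0.0
```

```bash
python3 -m crank '[{"x":-0.455,"y":-0.963,"z":0,"rx":0,"ry":0,"rz":0},{"x":-0.455,"y":-0.963,"z":0,"rx":0,"ry":0,"rz":0},{"x":-0.455,"y":-0.963,"z":0,"rx":0,"ry":0,"rz":0},{"x":-0.455,"y":-0.963,"z":0,"rx":0,"ry":0,"rz":0},{"x":-0.455,"y":-0.963,"z":0,"rx":0,"ry":0,"rz":0},{"x":-0.455,"y":-0.963,"z":0,"rx":0,"ry":0,"rz":0},{"x":-0.455,"y":-0.963,"z":0,"rx":0,"ry":0,"rz":0},{"x":-0.455,"y":-0.963,"z":0,"rx":0,"ry":0,"rz":0},{"x":-0.455,"y":-0.963,"z":0,"rx":0,"ry":0,"rz":0},{"x":-0.455,"y":-0.963,"z":0,"rx":0,"ry":0,"rz":0}]' -1
python3 -m crank '[{"x":-0.455,"y":-0.963,"z":0,"rx":0,"ry":0,"rz":0},{"x":-0.455,"y":-0.963,"z":0,"rx":0,"ry":0,"rz":0},{"x":-0.455,"y":-0.963,"z":0,"rx":0,"ry":0,"rz":0},{"x":-0.455,"y":-0.963,"z":0,"rx":0,"ry":0,"rz":0},{"x":-0.455,"y":-0.963,"z":0,"rx":0,"ry":0,"rz":0},{"x":-0.455,"y":-0.963,"z":0,"rx":0,"ry":0,"rz":0},{"x":0,"y":0,"z":0,"rx":0,"ry":0,"rz":0},{"x":0,"y":0,"z":0,"rx":0,"ry":0,"rz":0}]'
python3 - <<'E'
from h import *
s=manip.read_state();print(s['tcp_pos'])
fs=[manip.grab_frame(n) for n in('top','scene')]
for f in fs:
    cans([f],{'blue':(.6274,.0948)},z0=.008,names=['blue'])
S=1800
ims=[]
for f in fs:
    im=rect(f,.008,.70,.21,.42,.165,S); ims.append(im)
    # overlay predicted foot circle of model C=(.608,-.016)
cv2.imwrite('pics/r1.png',np.vstack(ims))
E
```

```text
time_s: 12.35
tcp_pos: [0.5105, -0.1468, 0.1546]
tool_rot: [0.0, 0.087, 0.996, -0.0]
ft_force: [-0.0, -0.1, -0.1]
opening: 0.0853
gripper_force: 0.0
time_s: 13.02
tcp_pos: [0.4425, -0.2913, 0.1545]
tool_rot: [0.0, 0.088, 0.996, -0.0]
ft_force: [0.6, -0.1, 0.4]
opening: 0.0851
gripper_force: 0.0
[ 0.4424815  -0.29131989  0.15452925]
blue [0.6287 0.0951] res px [ 0. -0.]
blue [0.6237 0.0892] res px [0. 0.]
```

View pics/r1.png

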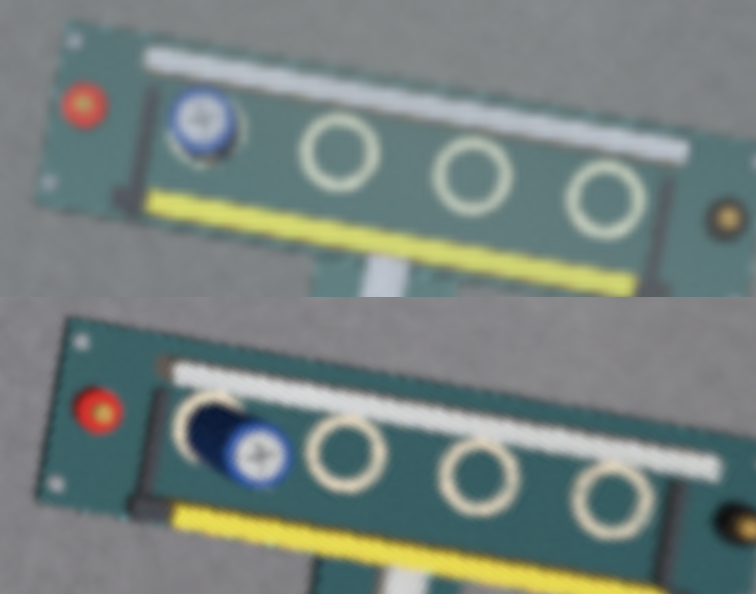

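The blue can stands on ring 1: (205,120) against the ring at (205,128) in the top crop, within about 2 mm after parallax. The other rings are clear. Purple is next.

```bash
python3 -m crank '[{"x":0.04,"y":0.04,"z":-1,"rx":0,"ry":0,"rz":0},{"x":0,"y":0,"z":-1,"rx":0,"ry":0,"rz":0},{"x":0,"y":0,"z":-1,"rx":0,"ry":0,"rz":0},{"x":0,"y":0,"z":-1,"rx":0,"ry":0,"rz":0},{"x":0,"y":0,"z":-1,"rx":0,"ry":0,"rz":0},{"x":0,"y":0,"z":0,"rx":0,"ry":0,"rz":0},{"x":0,"y":0,"z":0,"rx":0,"ry":0,"rz":0}]' -1
python3 -m crank '[{"x":0,"y":0,"z":0,"rx":0,"ry":0,"rz":0},{"x":0,"y":0,"z":0,"rx":0,"ry":0,"rz":0},{"x":0,"y":0,"z":0,"rx":0,"ry":0,"rz":0},{"x":0,"y":0,"z":0,"rx":0,"ry":0,"rz":0},{"x":0,"y":0,"z":0,"rx":0,"ry":0,"rz":0},{"x":0,"y":0,"z":0,"rx":0,"ry":0,"rz":0},{"x":0,"y":0,"z":0,"rx":0,"ry":0,"rz":0}]' 1
python3 -m crank '[{"x":0,"y":0,"z":0.5,"rx":0,"ry":0,"rz":0},{"x":0,"y":0,"z":1,"rx":0,"ry":0,"rz":0},{"x":0,"y":0,"z":1,"rx":0,"ry":0,"rz":0},{"x":0,"y":0,"z":1,"rx":0,"ry":0,"rz":0},{"x":0,"y":0,"z":1,"rx":0,"ry":0,"rz":0},{"x":0,"y":0,"z":0.5,"rx":0,"ry":0,"rz":0},{"x":0,"y":0,"z":0,"rx":0,"ry":0,"rz":0},{"x":0,"y":0,"z":0,"rx":0,"ry":0,"rz":0}]'
python3 - <<'E'
from h import *
s=manip.read_state();z=s['tcp_pos'];print(z)
for n in('top','scene'): cans([manip.grab_frame(n)],{'purple':z[:2]},z0=z[2]-.03,names=['purple'])
E
```

```text
time_s: 13.7
tcp_pos: [0.4433, -0.2874, 0.0286]
tool_rot: [-0.001, 0.086, 0.996, 0.001]
ft_force: [0.9, 0.5, 0.2]
opening: 0.0853
gripper_force: 0.0
time_s: 14.28
tcp_pos: [0.4449, -0.2898, 0.0309]
tool_rot: [0.001, 0.087, 0.996, -0.001]
ft_force: [-0.2, 2.1, 7.9]
opening: 0.0328
gripper_force: 58.7
time_s: 14.95
tcp_pos: [0.4443, -0.2895, 0.1551]
tool_rot: [0.001, 0.087, 0.996, -0.001]
ft_force: [0.9, -0.5, -0.6]
opening: 0.0324
gripper_force: 59.7
[ 0.44425846 -0.28954775  0.15513911]Traceback (most recent call last):
  File "<stdin>", line 3, in <module>
  File "h.py", line 32, in cans
    s=least_squares(fun,guess[n],diff_step=1e-4); out[n]=s.x
    return func(*args, **kwargs)
    vector_fun = VectorFunction(
        fun_wrapped,
    ...<6 lines>...
        workers=workers
    )
    self._update_fun()
    ~~~~~~~~~~~~~~~~^^
    self.f = self.fun_wrapped(xp_copy(self.x))
             ~~~~~~~~~~~~~~~~^^^^^^^^^^^^^^^^^
    return np.atleast_1d(self.fun(x))
                         ~~~~~~~~^^^
    return self.f(x, *self.args, **self.kwargs)
           ~~~~~~^^^^^^^^^^^^^^^^^^^^^^^^^^^^^^
  File "h.py", line 31, in <lambda>
    fun=lambda q:np.concatenate([cen(proj(f,cyl(*q,z0,z0+H[n],.018)))-o for f,o in zip(fs,obs) if o is not None])
                 ~~~~~~~~~~~~~~^^^^^^^^^^^^^^^^^^^^^^^^^^^^^^^^^^^^^^^^^^^^^^^^^^^^^^^^^^^^^^^^^^^^^^^^^^^^^^^^^^
ValueError: need at least one array to concatenate
```

```bash
python3 -m crank '[{"x":0.523,"y":0.957,"z":0,"rx":0,"ry":0,"rz":0},{"x":0.523,"y":0.957,"z":0,"rx":0,"ry":0,"rz":0},{"x":0.523,"y":0.957,"z":0,"rx":0,"ry":0,"rz":0},{"x":0.523,"y":0.957,"z":0,"rx":0,"ry":0,"rz":0},{"x":0.523,"y":0.957,"z":0,"rx":0,"ry":0,"rz":0},{"x":0.523,"y":0.957,"z":0,"rx":0,"ry":0,"rz":0},{"x":0.523,"y":0.957,"z":0,"rx":0,"ry":0,"rz":0},{"x":0.523,"y":0.957,"z":0,"rx":0,"ry":0,"rz":0},{"x":0.523,"y":0.957,"z":0,"rx":0,"ry":0,"rz":0},{"x":0.523,"y":0.957,"z":0,"rx":0,"ry":0,"rz":0}]'
python3 -m crank '[{"x":0.523,"y":0.957,"z":0,"rx":0,"ry":0,"rz":0},{"x":0.523,"y":0.957,"z":0,"rx":0,"ry":0,"rz":0},{"x":0.523,"y":0.957,"z":0,"rx":0,"ry":0,"rz":0},{"x":0,"y":0,"z":-0.8,"rx":0,"ry":0,"rz":0},{"x":0,"y":0,"z":-0.8,"rx":0,"ry":0,"rz":0},{"x":0,"y":0,"z":-0.8,"rx":0,"ry":0,"rz":0},{"x":0,"y":0,"z":-0.8,"rx":0,"ry":0,"rz":0},{"x":0,"y":0,"z":-0.6,"rx":0,"ry":0,"rz":0},{"x":0,"y":0,"z":0,"rx":0,"ry":0,"rz":0},{"x":0,"y":0,"z":0,"rx":0,"ry":0,"rz":0}]'
python3 -c "
from rig import manip
print(manip.read_state()['tcp_pos'])"
```

```text
time_s: 15.83
tcp_pos: [0.5738, -0.0484, 0.1523]
tool_rot: [-0.002, 0.087, 0.996, 0.0]
ft_force: [-0.3, -1.0, -1.1]
opening: 0.0329
gripper_force: 59.8
time_s: 16.67
tcp_pos: [0.6118, 0.022, 0.0572]
tool_rot: [-0.002, 0.087, 0.996, -0.0]
ft_force: [0.1, -0.6, -0.8]
opening: 0.0327
gripper_force: 59.8
[0.61184244 0.02196969 0.05720296]
```

```bash
python3 -m crank '[{"x":0.04,"y":0,"z":-0.4,"rx":0,"ry":0,"rz":0},{"x":0,"y":0,"z":-0.26,"rx":0,"ry":0,"rz":0},{"x":0,"y":0,"z":0,"rx":0,"ry":0,"rz":0},{"x":0,"y":0,"z":0,"rx":0,"ry":0,"rz":0},{"x":0,"y":0,"z":0,"rx":0,"ry":0,"rz":0}]'
```

```text
time_s: 17.08
tcp_pos: [0.6152, 0.0218, 0.0432]
tool_rot: [0.0, 0.087, 0.996, -0.0]
ft_force: [0.4, -0.5, 0.6]
opening: 0.033
gripper_force: 59.8
```

```bash
python3 -m crank '[{"x":-0.03,"y":0,"z":-0.15,"rx":0,"ry":0,"rz":0},{"x":0,"y":0,"z":0,"rx":0,"ry":0,"rz":0},{"x":0,"y":0,"z":0,"rx":0,"ry":0,"rz":0},{"x":0,"y":0,"z":0,"rx":0,"ry":0,"rz":0}]'
python3 -m crank '[{"x":0,"y":0,"z":0,"rx":0,"ry":0,"rz":0},{"x":0,"y":0,"z":0,"rx":0,"ry":0,"rz":0},{"x":0,"y":0,"z":0,"rx":0,"ry":0,"rz":0},{"x":0,"y":0,"z":0,"rx":0,"ry":0,"rz":0},{"x":0,"y":0,"z":0.6,"rx":0,"ry":0,"rz":0},{"x":0,"y":0,"z":1,"rx":0,"ry":0,"rz":0},{"x":0,"y":0,"z":1,"rx":0,"ry":0,"rz":0},{"x":0,"y":0,"z":1,"rx":0,"ry":0,"rz":0},{"x":0,"y":0,"z":1,"rx":0,"ry":0,"rz":0},{"x":0,"y":0,"z":0.3,"rx":0,"ry":0,"rz":0}]' -0.35
python3 -m crank '[{"x":0,"y":0,"z":0,"rx":0,"ry":0,"rz":0},{"x":0,"y":0,"z":0,"rx":0,"ry":0,"rz":0}]' -1
```

```text
time_s: 17.42
tcp_pos: [0.6142, 0.0219, 0.0393]
tool_rot: [0.0, 0.087, 0.996, -0.0]
ft_force: [-0.3, 0.4, -0.2]
opening: 0.0325
gripper_force: 59.9
time_s: 18.25
tcp_pos: [0.6166, 0.0217, 0.1658]
tool_rot: [0.003, 0.087, 0.996, -0.0]
ft_force: [1.7, 0.1, 0.6]
opening: 0.0575
gripper_force: 0.0
time_s: 18.42
tcp_pos: [0.614, 0.0219, 0.1613]
tool_rot: [0.0, 0.087, 0.996, -0.0]
ft_force: [0.0, -0.0, -0.7]
opening: 0.0794
gripper_force: 0.0
```

```bash
python3 -m crank '[{"x":-0.603,"y":0.985,"z":0,"rx":0,"ry":0,"rz":0},{"x":-0.603,"y":0.985,"z":0,"rx":0,"ry":0,"rz":0},{"x":-0.603,"y":0.985,"z":0,"rx":0,"ry":0,"rz":0},{"x":-0.603,"y":0.985,"z":0,"rx":0,"ry":0,"rz":0},{"x":-0.603,"y":0.985,"z":0,"rx":0,"ry":0,"rz":0},{"x":-0.603,"y":0.985,"z":0,"rx":0,"ry":0,"rz":0},{"x":-0.603,"y":0.985,"z":0,"rx":0,"ry":0,"rz":0},{"x":-0.603,"y":0.985,"z":0,"rx":0,"ry":0,"rz":0},{"x":-0.603,"y":0.985,"z":0,"rx":0,"ry":0,"rz":0},{"x":-0.603,"y":0.985,"z":0,"rx":0,"ry":0,"rz":0}]'
python3 -m crank '[{"x":-0.603,"y":0.985,"z":0,"rx":0,"ry":0,"rz":0},{"x":-0.603,"y":0.985,"z":0,"rx":0,"ry":0,"rz":0},{"x":0,"y":0,"z":0,"rx":0,"ry":0,"rz":0},{"x":0,"y":0,"z":0,"rx":0,"ry":0,"rz":0},{"x":0,"y":0,"z":0,"rx":0,"ry":0,"rz":0}]'
python3 - <<'E'
from h import *
s=manip.read_state();z=s['tcp_pos'];print(z)
f=manip.grab_frame('scene'); cans([f],{'green':(.4327,.3139)},names=['green'])
c=proj(f,[[.433,.3175,.05]])[0].astype(int);im=f['img'][c[1]-80:c[1]+40,c[0]-80:c[0]+80]
cv2.imwrite('pics/h6.png',cv2.resize(im,None,fx=4,fy=4,interpolation=cv2.INTER_CUBIC))
E
```

```text
time_s: 19.25
tcp_pos: [0.461, 0.2685, 0.1594]
tool_rot: [-0.002, 0.087, 0.996, -0.001]
ft_force: [0.4, 0.1, -0.1]
opening: 0.0854
gripper_force: 0.0
time_s: 19.67
tcp_pos: [0.4325, 0.3166, 0.1602]
tool_rot: [-0.001, 0.086, 0.996, -0.001]
ft_force: [0.2, 0.2, 1.0]
opening: 0.0854
gripper_force: 0.0
[0.43252668 0.31663381 0.16022857]
green [0.4314 0.3132] res px [ 0. -0.]
```

View pics/h6.png

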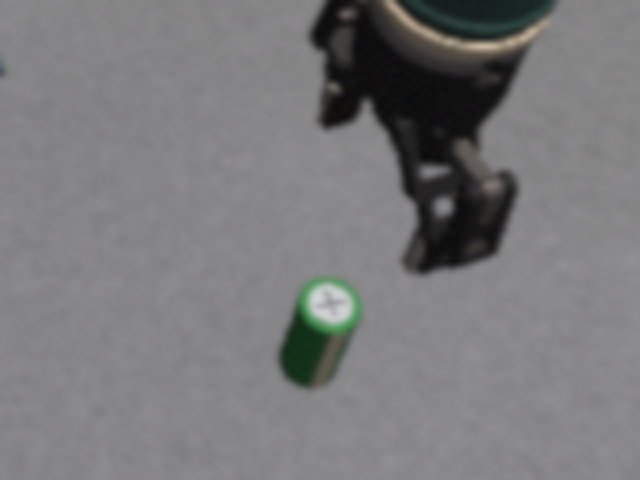

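The green can's top is at (331,302) and the fingers are above it, lined up once the camera's lean is allowed for. I'll descend and grasp.

```bash
python3 -m crank '[{"x":0.06,"y":0,"z":-0.95,"rx":0,"ry":0,"rz":0},{"x":0,"y":0,"z":-0.95,"rx":0,"ry":0,"rz":0},{"x":0,"y":0,"z":-0.95,"rx":0,"ry":0,"rz":0},{"x":0,"y":0,"z":-0.95,"rx":0,"ry":0,"rz":0},{"x":0,"y":0,"z":-0.95,"rx":0,"ry":0,"rz":0},{"x":0,"y":0,"z":0,"rx":0,"ry":0,"rz":0},{"x":0,"y":0,"z":0,"rx":0,"ry":0,"rz":0}]' -1
python3 -m crank '[{"x":0,"y":0,"z":0,"rx":0,"ry":0,"rz":0},{"x":0,"y":0,"z":0,"rx":0,"ry":0,"rz":0},{"x":0,"y":0,"z":0,"rx":0,"ry":0,"rz":0},{"x":0,"y":0,"z":0,"rx":0,"ry":0,"rz":0},{"x":0,"y":0,"z":0,"rx":0,"ry":0,"rz":0},{"x":0,"y":0,"z":0,"rx":0,"ry":0,"rz":0},{"x":0,"y":0,"z":0,"rx":0,"ry":0,"rz":0}]' 1
python3 -m crank '[{"x":0,"y":0,"z":0.5,"rx":0,"ry":0,"rz":0},{"x":0,"y":0,"z":1,"rx":0,"ry":0,"rz":0},{"x":0,"y":0,"z":1,"rx":0,"ry":0,"rz":0},{"x":0,"y":0,"z":1,"rx":0,"ry":0,"rz":0},{"x":0,"y":0,"z":1,"rx":0,"ry":0,"rz":0},{"x":0,"y":0,"z":0.5,"rx":0,"ry":0,"rz":0},{"x":0,"y":0,"z":0,"rx":0,"ry":0,"rz":0},{"x":0,"y":0,"z":0,"rx":0,"ry":0,"rz":0}]'
python3 - <<'E'
from h import *
s=manip.read_state();z=s['tcp_pos'];print(z)
cans([manip.grab_frame('scene')],{'green':z[:2]},z0=z[2]-.042,names=['green'])
E
```

```text
time_s: 20.3
tcp_pos: [0.4341, 0.3157, 0.0418]
tool_rot: [-0.001, 0.088, 0.996, -0.001]
ft_force: [-0.4, -0.0, 0.9]
opening: 0.0855
gripper_force: 0.0
time_s: 20.88
tcp_pos: [0.4356, 0.3178, 0.0445]
tool_rot: [0.001, 0.087, 0.996, 0.001]
ft_force: [-0.6, -1.4, 9.1]
opening: 0.0331
gripper_force: 58.7
time_s: 21.55
tcp_pos: [0.435, 0.3176, 0.1686]
tool_rot: [0.001, 0.087, 0.996, 0.001]
ft_force: [-0.8, -0.1, -1.0]
opening: 0.033
gripper_force: 59.8
[0.43500553 0.31758804 0.16857277]
green [0.436  0.3114] res px [-0. -0.]
```

```bash
python3 -m crank '[{"x":0.442,"y":-0.987,"z":0,"rx":0,"ry":0,"rz":0},{"x":0.442,"y":-0.987,"z":0,"rx":0,"ry":0,"rz":0},{"x":0.442,"y":-0.987,"z":0,"rx":0,"ry":0,"rz":0},{"x":0.442,"y":-0.987,"z":0,"rx":0,"ry":0,"rz":0},{"x":0.442,"y":-0.987,"z":0,"rx":0,"ry":0,"rz":0},{"x":0.442,"y":-0.987,"z":0,"rx":0,"ry":0,"rz":0},{"x":0.442,"y":-0.987,"z":0,"rx":0,"ry":0,"rz":0},{"x":0.442,"y":-0.987,"z":0,"rx":0,"ry":0,"rz":0},{"x":0.442,"y":-0.987,"z":0,"rx":0,"ry":0,"rz":0},{"x":0.442,"y":-0.987,"z":0,"rx":0,"ry":0,"rz":0}]'
python3 -m crank '[{"x":0.442,"y":-0.987,"z":0,"rx":0,"ry":0,"rz":0},{"x":0.442,"y":-0.987,"z":0,"rx":0,"ry":0,"rz":0},{"x":0.442,"y":-0.987,"z":0,"rx":0,"ry":0,"rz":0},{"x":0.442,"y":-0.987,"z":0,"rx":0,"ry":0,"rz":0},{"x":0.442,"y":-0.987,"z":0,"rx":0,"ry":0,"rz":0},{"x":0,"y":0,"z":0,"rx":0,"ry":0,"rz":0},{"x":0,"y":0,"z":0,"rx":0,"ry":0,"rz":0},{"x":0,"y":0,"z":0,"rx":0,"ry":0,"rz":0},{"x":0,"y":0,"z":0,"rx":0,"ry":0,"rz":0}]'
python3 -m crank '[{"x":0,"y":0,"z":-0.8,"rx":0,"ry":0,"rz":0},{"x":0,"y":0,"z":-0.8,"rx":0,"ry":0,"rz":0},{"x":0,"y":0,"z":-0.8,"rx":0,"ry":0,"rz":0},{"x":0,"y":0,"z":-0.8,"rx":0,"ry":0,"rz":0},{"x":0,"y":0,"z":-0.8,"rx":0,"ry":0,"rz":0},{"x":0,"y":0,"z":-0.3,"rx":0,"ry":0,"rz":0},{"x":0,"y":0,"z":0,"rx":0,"ry":0,"rz":0},{"x":0,"y":0,"z":0,"rx":0,"ry":0,"rz":0},{"x":0,"y":0,"z":0,"rx":0,"ry":0,"rz":0},{"x":0,"y":0,"z":0,"rx":0,"ry":0,"rz":0}]'
```

```text
time_s: 22.43
tcp_pos: [0.5442, 0.0693, 0.1659]
tool_rot: [-0.002, 0.087, 0.996, -0.0]
ft_force: [0.1, 1.3, -1.1]
opening: 0.0326
gripper_force: 60.0
time_s: 23.18
tcp_pos: [0.5992, -0.0518, 0.1668]
tool_rot: [-0.001, 0.086, 0.996, 0.0]
ft_force: [0.4, -0.1, -0.2]
opening: 0.0331
gripper_force: 60.0
time_s: 24.02
tcp_pos: [0.6016, -0.0528, 0.0618]
tool_rot: [0.001, 0.087, 0.996, -0.0]
ft_force: [0.4, -0.4, -1.5]
opening: 0.0333
gripper_force: 60.0
```

Lower another 9 mm, release, lift, then go for orange.

```bash
python3 -m crank '[{"x":-0.03,"y":0,"z":-0.25,"rx":0,"ry":0,"rz":0},{"x":0,"y":0,"z":-0.11,"rx":0,"ry":0,"rz":0},{"x":0,"y":0,"z":0,"rx":0,"ry":0,"rz":0},{"x":0,"y":0,"z":0,"rx":0,"ry":0,"rz":0},{"x":0,"y":0,"z":0,"rx":0,"ry":0,"rz":0}]'
python3 -m crank '[{"x":0,"y":0,"z":0,"rx":0,"ry":0,"rz":0},{"x":0,"y":0,"z":0,"rx":0,"ry":0,"rz":0},{"x":0,"y":0,"z":0,"rx":0,"ry":0,"rz":0},{"x":0,"y":0,"z":0,"rx":0,"ry":0,"rz":0},{"x":0,"y":0,"z":0.6,"rx":0,"ry":0,"rz":0},{"x":0,"y":0,"z":1,"rx":0,"ry":0,"rz":0},{"x":0,"y":0,"z":1,"rx":0,"ry":0,"rz":0},{"x":0,"y":0,"z":1,"rx":0,"ry":0,"rz":0},{"x":0,"y":0,"z":1,"rx":0,"ry":0,"rz":0},{"x":0,"y":0,"z":0.3,"rx":0,"ry":0,"rz":0}]' -0.35
python3 -m crank '[{"x":0,"y":0,"z":0,"rx":0,"ry":0,"rz":0},{"x":0,"y":0,"z":0,"rx":0,"ry":0,"rz":0},{"x":0,"y":0,"z":0,"rx":0,"ry":0,"rz":0}]' -1
```

```text
time_s: 24.43
tcp_pos: [0.6005, -0.053, 0.0525]
tool_rot: [0.001, 0.087, 0.996, -0.0]
ft_force: [-1.7, 1.1, 6.4]
opening: 0.0329
gripper_force: 60.9
time_s: 25.27
tcp_pos: [0.602, -0.0532, 0.1777]
tool_rot: [0.003, 0.087, 0.996, -0.0]
ft_force: [0.4, 0.1, 0.7]
opening: 0.0578
gripper_force: 0.0
time_s: 25.52
tcp_pos: [0.5985, -0.0526, 0.1722]
tool_rot: [-0.001, 0.087, 0.996, 0.0]
ft_force: [-0.3, 0.2, -1.2]
opening: 0.0859
gripper_force: 0.0
```

```bash
python3 -m crank '[{"x":-0.813,"y":-0.63,"z":0,"rx":0,"ry":0,"rz":0},{"x":-0.813,"y":-0.63,"z":0,"rx":0,"ry":0,"rz":0},{"x":-0.813,"y":-0.63,"z":0,"rx":0,"ry":0,"rz":0},{"x":-0.813,"y":-0.63,"z":0,"rx":0,"ry":0,"rz":0},{"x":-0.813,"y":-0.63,"z":0,"rx":0,"ry":0,"rz":0},{"x":-0.813,"y":-0.63,"z":0,"rx":0,"ry":0,"rz":0},{"x":-0.813,"y":-0.63,"z":0,"rx":0,"ry":0,"rz":0},{"x":0,"y":0,"z":0,"rx":0,"ry":0,"rz":0},{"x":0,"y":0,"z":0,"rx":0,"ry":0,"rz":0},{"x":0,"y":0,"z":0,"rx":0,"ry":0,"rz":0}]' -1
python3 - <<'E'
from h import *
print(manip.read_state()['tcp_pos'])
f=manip.grab_frame('scene')
cans([f],{'orange':(.4552,-.1668)},names=['orange'])
cans([f],{'green':(.6008,-.0524),'purple':(.6143,.0218),'blue':(.626,.095)},z0=.008,names=['blue','purple','green'])
c=proj(f,[[.56,-.04,.05]])[0].astype(int);im=f['img'][c[1]-100:c[1]+80,c[0]-120:c[0]+120]
cv2.imwrite('pics/h7.png',cv2.resize(im,None,fx=3,fy=3,interpolation=cv2.INTER_CUBIC))
E
```

```text
time_s: 26.35
tcp_pos: [0.4574, -0.1627, 0.173]
tool_rot: [-0.001, 0.087, 0.996, 0.0]
ft_force: [0.2, -0.5, -0.1]
opening: 0.0855
gripper_force: 0.0
[ 0.4573931  -0.16269452  0.17301703]
orange [ 0.4552 -0.1668] res px [-0. -0.]
blue [0.6237 0.0893] res px [-0. -0.]
purple [0.6116 0.0195] res px [ 0. -0.]
green [ 0.5973 -0.0588] res px [-0. -0.]
```

View pics/h7.png

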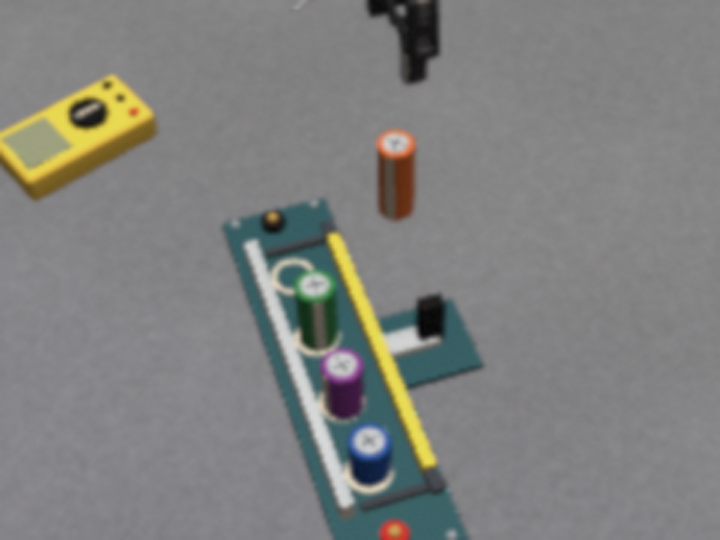

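Three cans stand on their marks, with their feet at about (370,475), (343,408) and (318,340). Orange is free at (396,175) below the gripper. I'll grasp it.

```bash
python3 -m crank '[{"x":0,"y":0,"z":-0.94,"rx":0,"ry":0,"rz":0},{"x":0,"y":0,"z":-0.94,"rx":0,"ry":0,"rz":0},{"x":0,"y":0,"z":-0.94,"rx":0,"ry":0,"rz":0},{"x":0,"y":0,"z":-0.94,"rx":0,"ry":0,"rz":0},{"x":0,"y":0,"z":-0.94,"rx":0,"ry":0,"rz":0},{"x":0,"y":0,"z":0,"rx":0,"ry":0,"rz":0},{"x":0,"y":0,"z":0,"rx":0,"ry":0,"rz":0}]' -1
python3 -m crank '[{"x":0,"y":0,"z":0,"rx":0,"ry":0,"rz":0},{"x":0,"y":0,"z":0,"rx":0,"ry":0,"rz":0},{"x":0,"y":0,"z":0,"rx":0,"ry":0,"rz":0},{"x":0,"y":0,"z":0,"rx":0,"ry":0,"rz":0},{"x":0,"y":0,"z":0,"rx":0,"ry":0,"rz":0},{"x":0,"y":0,"z":0,"rx":0,"ry":0,"rz":0},{"x":0,"y":0,"z":0,"rx":0,"ry":0,"rz":0}]' 1
python3 -m crank '[{"x":0,"y":0,"z":0.5,"rx":0,"ry":0,"rz":0},{"x":0,"y":0,"z":1,"rx":0,"ry":0,"rz":0},{"x":0,"y":0,"z":1,"rx":0,"ry":0,"rz":0},{"x":0,"y":0,"z":1,"rx":0,"ry":0,"rz":0},{"x":0,"y":0,"z":0.5,"rx":0,"ry":0,"rz":0},{"x":0,"y":0,"z":0,"rx":0,"ry":0,"rz":0},{"x":0,"y":0,"z":0,"rx":0,"ry":0,"rz":0},{"x":0,"y":0,"z":0,"rx":0,"ry":0,"rz":0}]'
```

```text
time_s: 26.98
tcp_pos: [0.457, -0.1619, 0.0554]
tool_rot: [-0.002, 0.086, 0.996, 0.001]
ft_force: [-0.3, 0.2, 0.1]
opening: 0.0853
gripper_force: 0.0
time_s: 27.57
tcp_pos: [0.4586, -0.1634, 0.0578]
tool_rot: [0.001, 0.087, 0.996, -0.0]
ft_force: [-0.0, 1.3, 7.8]
opening: 0.0333
gripper_force: 58.8
time_s: 28.23
tcp_pos: [0.4567, -0.1627, 0.1556]
tool_rot: [-0.001, 0.087, 0.996, 0.0]
ft_force: [0.3, -0.8, -2.0]
opening: 0.0329
gripper_force: 59.9
```

```bash
python3 -m crank '[{"x":0.865,"y":0.247,"z":0,"rx":0,"ry":0,"rz":0},{"x":0.865,"y":0.247,"z":0,"rx":0,"ry":0,"rz":0},{"x":0.865,"y":0.247,"z":0,"rx":0,"ry":0,"rz":0},{"x":0.865,"y":0.247,"z":0,"rx":0,"ry":0,"rz":0},{"x":0.865,"y":0.247,"z":0,"rx":0,"ry":0,"rz":0},{"x":0.865,"y":0.247,"z":0,"rx":0,"ry":0,"rz":0},{"x":0,"y":0,"z":0,"rx":0,"ry":0,"rz":0},{"x":0,"y":0,"z":0,"rx":0,"ry":0,"rz":0},{"x":0,"y":0,"z":0,"rx":0,"ry":0,"rz":0}]'
python3 -m crank '[{"x":0,"y":0,"z":-0.8,"rx":0,"ry":0,"rz":0},{"x":0,"y":0,"z":-0.8,"rx":0,"ry":0,"rz":0},{"x":0,"y":0,"z":-0.8,"rx":0,"ry":0,"rz":0},{"x":0,"y":0,"z":-0.8,"rx":0,"ry":0,"rz":0},{"x":0,"y":0,"z":-0.2,"rx":0,"ry":0,"rz":0},{"x":0,"y":0,"z":0,"rx":0,"ry":0,"rz":0},{"x":0,"y":0,"z":0,"rx":0,"ry":0,"rz":0},{"x":0,"y":0,"z":0,"rx":0,"ry":0,"rz":0},{"x":0,"y":0,"z":0,"rx":0,"ry":0,"rz":0}]'
```

```text
time_s: 28.98
tcp_pos: [0.5855, -0.1256, 0.1546]
tool_rot: [-0.002, 0.087, 0.996, 0.0]
ft_force: [-0.5, -0.4, -1.8]
opening: 0.0332
gripper_force: 60.0
time_s: 29.73
tcp_pos: [0.5881, -0.1264, 0.0728]
tool_rot: [0.001, 0.087, 0.996, -0.0]
ft_force: [-0.4, 1.0, -1.3]
opening: 0.0332
gripper_force: 60.0
```

```bash
python3 -m crank '[{"x":0,"y":0,"z":-0.2,"rx":0,"ry":0,"rz":0},{"x":0,"y":0,"z":-0.05,"rx":0,"ry":0,"rz":0},{"x":0,"y":0,"z":0,"rx":0,"ry":0,"rz":0},{"x":0,"y":0,"z":0,"rx":0,"ry":0,"rz":0},{"x":0,"y":0,"z":0,"rx":0,"ry":0,"rz":0}]'
python3 -m crank '[{"x":0,"y":0,"z":0,"rx":0,"ry":0,"rz":0},{"x":0,"y":0,"z":0,"rx":0,"ry":0,"rz":0},{"x":0,"y":0,"z":0,"rx":0,"ry":0,"rz":0},{"x":0,"y":0,"z":0,"rx":0,"ry":0,"rz":0},{"x":0,"y":0,"z":0.6,"rx":0,"ry":0,"rz":0},{"x":0,"y":0,"z":1,"rx":0,"ry":0,"rz":0},{"x":0,"y":0,"z":1,"rx":0,"ry":0,"rz":0},{"x":0,"y":0,"z":1,"rx":0,"ry":0,"rz":0},{"x":0,"y":0,"z":0,"rx":0,"ry":0,"rz":0},{"x":0,"y":0,"z":0,"rx":0,"ry":0,"rz":0}]' -0.35
python3 -m crank '[{"x":0,"y":0,"z":0,"rx":0,"ry":0,"rz":0}]' -1
python3 - <<'E'
from h import *
print(manip.read_state()['tcp_pos'],manip.read_state()['tool_rot'])
E
```

```text
time_s: 30.15
tcp_pos: [0.5879, -0.1262, 0.0658]
tool_rot: [0.001, 0.087, 0.996, -0.0]
ft_force: [0.5, 0.9, 5.7]
opening: 0.0334
gripper_force: 60.5
time_s: 30.98
tcp_pos: [0.5884, -0.1264, 0.1566]
tool_rot: [0.002, 0.087, 0.996, -0.0]
ft_force: [-0.5, -0.1, 0.4]
opening: 0.0579
gripper_force: 0.0
time_s: 31.07
tcp_pos: [0.5866, -0.1258, 0.1545]
tool_rot: [-0.0, 0.087, 0.996, 0.0]
ft_force: [-1.2, 0.4, -0.8]
opening: 0.0681
gripper_force: 0.0
[ 0.58664913 -0.12580964  0.15453188] [-4.45665119e-04  8.67035401e-02  9.96234057e-01  4.11248127e-05]
```

```bash
python3 -m crank '[{"x":-0.483,"y":0.843,"z":0,"rx":0,"ry":0,"rz":0},{"x":-0.483,"y":0.843,"z":0,"rx":0,"ry":0,"rz":0},{"x":-0.483,"y":0.843,"z":0,"rx":0,"ry":0,"rz":0},{"x":-0.483,"y":0.843,"z":0,"rx":0,"ry":0,"rz":0},{"x":-0.483,"y":0.843,"z":0,"rx":0,"ry":0,"rz":0},{"x":-0.483,"y":0.843,"z":0,"rx":0,"ry":0,"rz":0},{"x":0,"y":0,"z":0,"rx":0,"ry":0,"rz":0},{"x":0,"y":0,"z":0,"rx":0,"ry":0,"rz":0},{"x":0,"y":0,"z":0,"rx":0,"ry":0,"rz":0}]' -1
python3 - <<'E'
from h import *
print(manip.read_state()['tcp_pos'])
fs=[manip.grab_frame(n) for n in('top','scene')]
for f in fs:
    try: cans([f],{'green':(.6008,-.0524),'purple':(.6143,.0218),'blue':(.626,.095),'orange':(.588,-.126)},z0=.008)
    except Exception as e: print(e)
f=fs[1];c=proj(f,[[.58,-.02,.05]])[0].astype(int);im=f['img'][c[1]-80:c[1]+80,c[0]-100:c[0]+100]
cv2.imwrite('pics/h8.png',cv2.resize(im,None,fx=3.5,fy=3.5,interpolation=cv2.INTER_CUBIC))
E
```

```text
time_s: 31.82
tcp_pos: [0.5147, 0.0002, 0.1543]
tool_rot: [-0.0, 0.086, 0.996, -0.0]
ft_force: [-0.3, -0.2, 0.2]
opening: 0.0852
gripper_force: 0.0
[5.14652726e-01 2.14580484e-04 1.54340262e-01]
need at least one array to concatenate
blue [0.6237 0.0892] res px [-0. -0.]
purple [0.6116 0.0195] res px [ 0. -0.]
green [ 0.5973 -0.0577] res px [-0.  0.]
orange [ 0.5859 -0.1338] res px [ 0. -0.]
```

View pics/h8.png

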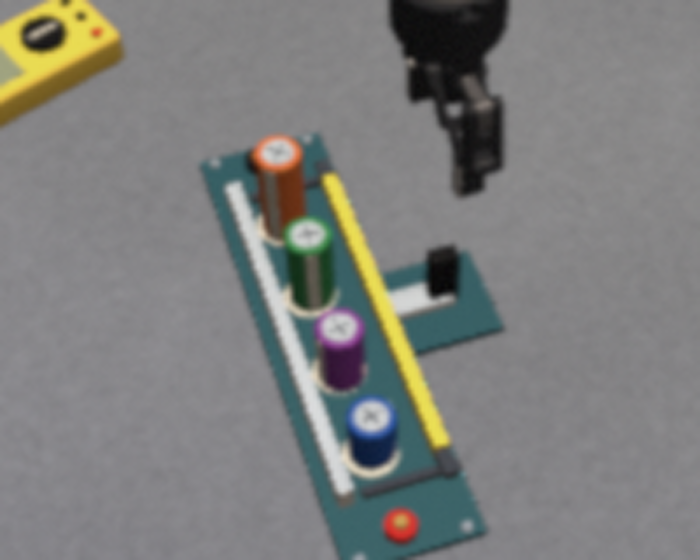

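All four cans stand on their rings, in order from blue at the red post to orange at the black post. The bar is open and its handle is at (442,270). I'll grip the handle.

```bash
python3 -m crank '[{"x":0,"y":0.02,"z":-0.95,"rx":0,"ry":0,"rz":0},{"x":0,"y":0,"z":-0.95,"rx":0,"ry":0,"rz":0},{"x":0,"y":0,"z":-0.95,"rx":0,"ry":0,"rz":0},{"x":0,"y":0,"z":-0.95,"rx":0,"ry":0,"rz":0},{"x":0,"y":0,"z":-0.95,"rx":0,"ry":0,"rz":0},{"x":0,"y":0,"z":0,"rx":0,"ry":0,"rz":0},{"x":0,"y":0,"z":0,"rx":0,"ry":0,"rz":0},{"x":0,"y":0,"z":0,"rx":0,"ry":0,"rz":0}]' -1
python3 -m crank '[{"x":0,"y":0,"z":0,"rx":0,"ry":0,"rz":0},{"x":0,"y":0,"z":0,"rx":0,"ry":0,"rz":0},{"x":0,"y":0,"z":0,"rx":0,"ry":0,"rz":0},{"x":0,"y":0,"z":0,"rx":0,"ry":0,"rz":0},{"x":0,"y":0,"z":0,"rx":0,"ry":0,"rz":0},{"x":0,"y":0,"z":0,"rx":0,"ry":0,"rz":0},{"x":0,"y":0,"z":0,"rx":0,"ry":0,"rz":0},{"x":0,"y":0,"z":0,"rx":0,"ry":0,"rz":0}]' 1
```

```text
time_s: 32.58
tcp_pos: [0.5157, 0.0004, 0.037]
tool_rot: [0.0, 0.087, 0.996, -0.0]
ft_force: [-0.3, 0.2, 0.3]
opening: 0.0852
gripper_force: 0.0
time_s: 33.25
tcp_pos: [0.515, 0.0004, 0.0369]
tool_rot: [0.0, 0.087, 0.996, -0.001]
ft_force: [-1.4, -2.7, 5.8]
opening: 0.0119
gripper_force: 59.5
```

```bash
python3 -m crank '[{"x":0.1,"y":-0.0175,"z":0,"rx":0,"ry":0,"rz":0},{"x":0.1,"y":-0.0175,"z":0,"rx":0,"ry":0,"rz":0},{"x":0.1,"y":-0.0175,"z":0,"rx":0,"ry":0,"rz":0},{"x":0.1,"y":-0.0175,"z":0,"rx":0,"ry":0,"rz":0},{"x":0.1,"y":-0.0175,"z":0,"rx":0,"ry":0,"rz":0},{"x":0.1,"y":-0.0175,"z":0,"rx":0,"ry":0,"rz":0},{"x":0.1,"y":-0.0175,"z":0,"rx":0,"ry":0,"rz":0},{"x":0,"y":0,"z":0,"rx":0,"ry":0,"rz":0},{"x":0,"y":0,"z":0,"rx":0,"ry":0,"rz":0}]'
python3 -m crank '[{"x":0.04,"y":-0.007,"z":0,"rx":0,"ry":0,"rz":0},{"x":0.04,"y":-0.007,"z":0,"rx":0,"ry":0,"rz":0},{"x":0.04,"y":-0.007,"z":0,"rx":0,"ry":0,"rz":0},{"x":0.04,"y":-0.007,"z":0,"rx":0,"ry":0,"rz":0},{"x":0.04,"y":-0.007,"z":0,"rx":0,"ry":0,"rz":0},{"x":0.04,"y":-0.007,"z":0,"rx":0,"ry":0,"rz":0},{"x":0.04,"y":-0.007,"z":0,"rx":0,"ry":0,"rz":0},{"x":0.04,"y":-0.007,"z":0,"rx":0,"ry":0,"rz":0},{"x":0,"y":0,"z":0,"rx":0,"ry":0,"rz":0},{"x":0,"y":0,"z":0,"rx":0,"ry":0,"rz":0}]'
```

```text
time_s: 34.0
tcp_pos: [0.5327, -0.0028, 0.037]
tool_rot: [0.0, 0.087, 0.996, -0.001]
ft_force: [-0.3, -2.7, 5.1]
opening: 0.0118
gripper_force: 59.5
time_s: 34.83
tcp_pos: [0.5392, -0.0039, 0.0369]
tool_rot: [-0.001, 0.087, 0.996, -0.0]
ft_force: [-4.6, -2.9, 8.9]
opening: 0.0118
gripper_force: 59.8
```

```bash
python3 -m crank '[{"x":0.04,"y":-0.007,"z":0,"rx":0,"ry":0,"rz":0},{"x":0.04,"y":-0.007,"z":0,"rx":0,"ry":0,"rz":0},{"x":0.04,"y":-0.007,"z":0,"rx":0,"ry":0,"rz":0},{"x":0,"y":0,"z":0,"rx":0,"ry":0,"rz":0},{"x":0,"y":0,"z":0,"rx":0,"ry":0,"rz":0}]'
python3 -m crank '[{"x":0.04,"y":-0.007,"z":0,"rx":0,"ry":0,"rz":0},{"x":0.04,"y":-0.007,"z":0,"rx":0,"ry":0,"rz":0},{"x":0,"y":0,"z":0,"rx":0,"ry":0,"rz":0},{"x":0,"y":0,"z":0,"rx":0,"ry":0,"rz":0}]'
```

```text
time_s: 35.25
tcp_pos: [0.5423, -0.0045, 0.037]
tool_rot: [-0.001, 0.087, 0.996, -0.0]
ft_force: [-3.8, -2.9, 9.1]
opening: 0.0118
gripper_force: 59.8
time_s: 35.58
tcp_pos: [0.5434, -0.0047, 0.0369]
tool_rot: [-0.002, 0.087, 0.996, -0.0]
ft_force: [-6.7, -1.5, 10.8]
opening: 0.012
gripper_force: 60.2
```

```bash
python3 -m crank '[{"x":0.04,"y":-0.007,"z":0,"rx":0,"ry":0,"rz":0},{"x":0.04,"y":-0.007,"z":0,"rx":0,"ry":0,"rz":0},{"x":0,"y":0,"z":0,"rx":0,"ry":0,"rz":0},{"x":0,"y":0,"z":0,"rx":0,"ry":0,"rz":0},{"x":0,"y":0,"z":0,"rx":0,"ry":0,"rz":0}]'
python3 -m crank '[{"x":0.04,"y":-0.007,"z":0,"rx":0,"ry":0,"rz":0},{"x":0.04,"y":-0.007,"z":0,"rx":0,"ry":0,"rz":0},{"x":0,"y":0,"z":0,"rx":0,"ry":0,"rz":0},{"x":0,"y":0,"z":0,"rx":0,"ry":0,"rz":0},{"x":0,"y":0,"z":0,"rx":0,"ry":0,"rz":0}]'
```

```text
time_s: 36.0
tcp_pos: [0.5433, -0.0047, 0.0369]
tool_rot: [-0.003, 0.086, 0.996, -0.0]
ft_force: [-9.3, -1.2, 15.6]
opening: 0.0121
gripper_force: 60.8
time_s: 36.42
tcp_pos: [0.5433, -0.0047, 0.0369]
tool_rot: [-0.005, 0.086, 0.996, -0.0]
ft_force: [-14.9, -1.3, 22.1]
opening: 0.0119
gripper_force: 61.4
```

The bar has stopped against the cans: the TCP no longer advances and the force is rising. I'll ease off slightly, release, lift away and check.

```bash
python3 -m crank '[{"x":-0.04,"y":0.007,"z":0,"rx":0,"ry":0,"rz":0},{"x":0,"y":0,"z":0,"rx":0,"ry":0,"rz":0},{"x":0,"y":0,"z":0,"rx":0,"ry":0,"rz":0}]'
python3 -m crank '[{"x":0,"y":0,"z":0,"rx":0,"ry":0,"rz":0},{"x":0,"y":0,"z":0,"rx":0,"ry":0,"rz":0},{"x":0,"y":0,"z":0,"rx":0,"ry":0,"rz":0},{"x":0,"y":0,"z":0,"rx":0,"ry":0,"rz":0},{"x":0,"y":0,"z":0.5,"rx":0,"ry":0,"rz":0},{"x":0,"y":0,"z":1,"rx":0,"ry":0,"rz":0},{"x":0,"y":0,"z":1,"rx":0,"ry":0,"rz":0},{"x":0,"y":0,"z":1,"rx":0,"ry":0,"rz":0},{"x":0,"y":0,"z":1,"rx":0,"ry":0,"rz":0},{"x":0,"y":0,"z":1,"rx":0,"ry":0,"rz":0}]' -1
python3 -m crank '[{"x":-1,"y":0,"z":0,"rx":0,"ry":0,"rz":0},{"x":-1,"y":0,"z":0,"rx":0,"ry":0,"rz":0},{"x":-1,"y":0,"z":0,"rx":0,"ry":0,"rz":0},{"x":-1,"y":0,"z":0,"rx":0,"ry":0,"rz":0},{"x":0,"y":0,"z":0,"rx":0,"ry":0,"rz":0},{"x":0,"y":0,"z":0,"rx":0,"ry":0,"rz":0},{"x":0,"y":0,"z":0,"rx":0,"ry":0,"rz":0},{"x":0,"y":0,"z":0,"rx":0,"ry":0,"rz":0}]'
python3 - <<'E'
from h import *
fs=[manip.grab_frame(n) for n in('top','scene')]
print([bar(f) for f in fs])
f=fs[1];cans([f],{'green':(.6058,-.0524),'purple':(.6193,.0218),'blue':(.63,.095),'orange':(.593,-.126)},z0=.008)
c=proj(f,[[.58,-.02,.05]])[0].astype(int);im=f['img'][c[1]-75:c[1]+75,c[0]-100:c[0]+100]
a=cv2.resize(im,(533,400),interpolation=cv2.INTER_CUBIC)
b=cv2.resize(rect(fs[0],.008,.70,.21,.42,.165,1270),(533,200))
cv2.imwrite('pics/h9.png',np.vstack([a,b]))
E
```

```text
time_s: 36.67
tcp_pos: [0.5433, -0.0047, 0.0369]
tool_rot: [-0.004, 0.086, 0.996, -0.0]
ft_force: [-12.6, -1.3, 18.8]
opening: 0.0116
gripper_force: 61.0
time_s: 37.5
tcp_pos: [0.5484, -0.0048, 0.175]
tool_rot: [0.0, 0.087, 0.996, -0.0]
ft_force: [0.6, 0.1, -0.5]
opening: 0.0853
gripper_force: 0.0
time_s: 38.17
tcp_pos: [0.4499, -0.0051, 0.1741]
tool_rot: [0.001, 0.087, 0.996, -0.0]
ft_force: [0.4, -0.7, 0.2]
opening: 0.0858
gripper_force: 0.0
[(1, np.float64(-0.017389520974506276), np.float64(0.002486042573011102)), (2, np.float64(-0.018595609962218717), np.float64(-0.032543486578986015))]
blue [0.632  0.0884] res px [-0. -0.]
purple [0.6198 0.0189] res px [0. 0.]
green [ 0.6065 -0.0578] res px [ 0. -0.]
orange [ 0.5901 -0.1383] res px [-0.  0.]
```

View pics/h9.png

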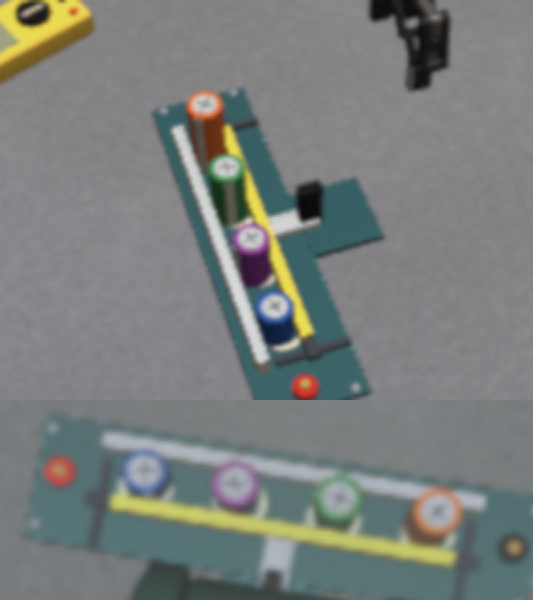

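The bar is in with all four cans held: discs at (145,470), (236,483), (339,499) and (437,513) in the lower view. The scene fit for orange looks a little off, so I'll check the tops in clamp coordinates.

```bash
python3 - <<'E'
from h import *
fs=[manip.grab_frame(n) for n in('top','scene')]
s=533/.42
for n,(u,v) in {'blue':(145,70),'purple':(236,83),'green':(339,99),'orange':(437,113)}.items():
    w=[.70-v*.165/200,.21-u/s,.008]; px=proj(fs[0],[w])[0]
    p=ground(fs[0],px,.008+H[n])-np.array([.6086,-.0157]); print(n,'top clamp',(p@EX).round(4),(p@EY).round(4))
f=fs[1];c=proj(f,[[.593,-.128,.06]])[0].astype(int);o=c-[30,30]
im=cv2.resize(f['img'][o[1]:o[1]+60,o[0]:o[0]+60],None,fx=9,fy=9,interpolation=cv2.INTER_CUBIC)
for n,y in (('orange',-.1125),('green',-.0375)):
    p=np.array([.6067,-.0191])+EX*.006+EY*y
    q=((proj(f,cyl(*p,.008,.008+H[n],.018))-o+.5)*9-.5).astype(np.int32)
    cv2.polylines(im,[cv2.convexHull(q)],True,(255,255,0),1)
cv2.imwrite('pics/h10.png',im)
E
```

```text
blue top clamp 0.0068 0.1105
purple top clamp 0.0062 0.0399
green top clamp 0.0048 -0.0381
orange top clamp 0.0042 -0.1102
```

View pics/h10.png

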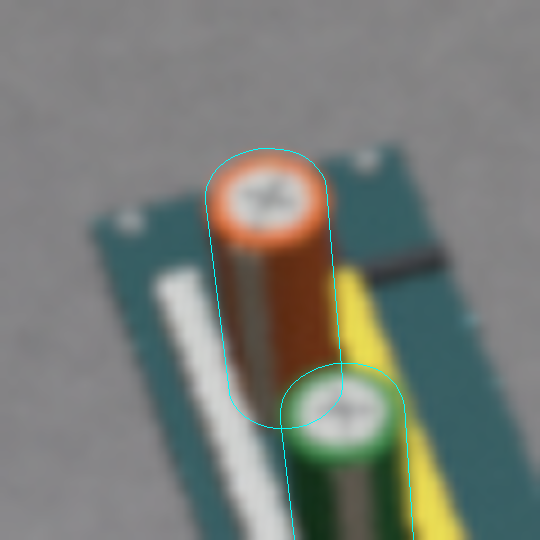

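The orange can is upright and matches the outline predicted for its held position; its fit was only biased by green hiding its foot. All four cans are within about 2.5 mm of their marks along the row, so I'll hand in.

```bash
python3 -c "
from rig import manip
print(manip.finish_job())"
```

```text
the job is handed in; nothing more can be done
None
```

The clamp is loaded and handed in at about 38 s on the robot's clock: the four cans stand shortest at the red post to tallest at the black, held between bar and rail within about 2.5 mm of their marks along the row by camera, with the meter and jar untouched; no verdict was returned.

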